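# Take the filter off the hand vac

## Robot

A 6-joint arm with a two-finger parallel gripper is mounted at the origin on the work surface. World frame = base frame: x ahead of the robot, y to its left, z up, the work surface at z = 0. Lengths are in mm, angles in rad, forces in N, time in s.
With the tool pointing down it reaches from about 350 to 875 mm from the base axis. Payload 4.2 kg.
Tool frame: the origin (TCP) lies midway between the tips of the shut fingers; the grasp point (between the pads) lies 19 mm behind it; y points along the fingers, z is the direction in which the jaws open and shut, and the axes are right-handed (so a half turn about y gives the same grasp; the last joint's range is limited). The gripper opens to 87 mm and grips with 3 to 60 N. Pads are 19 mm wide; open, the fingers measure 117 mm over their backs; the gripper's body (75 mm by 190 mm) begins 51 mm behind the grasp point.
Start: joints at [1.606, 0.385, 0.008, 0, -1.194, -0.259], TCP at [138.679, 609.399, 222.55] pointing down, gripper open.
Joint ranges: [-3.14, 3.14], [-1.21, 2.06], [-1.07, 1.41], [-3.16, 2.05], [-2.99, -0.16], [-3.1, 3.1]. Speed limits (rad/s): [2.79, 2.79, 3.14, 3.14, 3.14, 3.14].

## Interface

Orientations are given as a unit quaternion [w, x, y, z].
In Python, from station import telemetry, camera, job_done gives the robot as it stands.
- The arm moves only by the tool arm_command, never from a script. Its argument "targets" is a list of rows, each a list of 7 numbers: the shift along the tool's x, y, z in m, then the turn, a rotation vector about the tool's x, y, z in degrees, then the opening, from 0 (shut) to 1 (fully open). In form: [[tx, ty, tz, wx, wy, wz, hand], ...]. A call has exactly 8 rows; each row shifts and turns the commanded pose from where the row before left it, along the tool's axes as they then stand; what a row does not reach is not made up. A row lasts 1/8 s, in which the tool goes at most 62.5 mm and 10.7 degrees, less where a joint would pass 70% of its speed; a pose out of reach is approached as far as the arm can. A call with a gripper value outside its range is refused whole. The fingers move at their own pace and stop on an object; the grip force is fixed at half the most. Time passes only in rows, so rows that do not move let the fingers close, or fill a call up. It gives the time, the measured TCP pose, the force and the opening at its end, in the units of the state.
- telemetry.get_obs(): the state, without advancing time (a new reading comes with each control period).
- camera(name): name is "side" or "top"; returns a dict with "color" (384x512x3 uint8, blue, green, red), "fovy" (degrees; the focal length in pixels is half the picture's height over the tangent of half this angle, whatever the lens; pixels are square), "cx", "cy" (the principal point, pixels), "k1" (the pictures are not rectified: a ray, as slopes to the right and down, at radius r is drawn at 1 + k1 r^2 times it, then the intrinsics apply), "world_from_camera" (4x4, takes a point from camera to world coordinates). Camera axes: x right, y down, z forward; pixel columns grow to the right and rows downward; lengths in mm; the calibration is good to about 2 mm. A picture is of the moment at which its call begins. There is no depth.
- job_done(): hands the job in, once; it reports no verdict.
The state is a dict: "time": time; "joint_positions": joint angles; "joint_velocities": joint speeds; "effort": joint torques, N m; "ee_pos": TCP position; "tcp_rot": TCP orientation; "force": force on the tool from outside, world axes, zero at the start; "ft_torque": the same for the moment, N m; "width": opening from 0.0 (shut) to 1.0 (fully open).
Only numpy, scipy, OpenCV 4.12 (cv2) and the standard library are available. Lean on these libraries where they do the work, as an engineer would, in place of code of your own. Each camera call takes 0.05 s, during which the arm holds its last target.

## Task

Take the filter unit off the top of the docked hand vac: squeeze the release button in its grip bar, keep it squeezed as you start the quarter turn anticlockwise, turn until you feel it come up against its stop, and lift it straight off. Do not force it: the vac must stay put in its dock, neither pulled up nor wrenched round. Stand the filter unit gently upright on the ceramic coaster to air, let go, and leave the tin, the scoop and the clothespins where they are.

Things in the scene. Friction and masses are not known exactly. Their poses are not given: they have to be found in the camera images.
- filter: Grey round filter unit, about 0.14 kg, set in the top of the hand vac. Origin: centre of its underside, 146 mm over the shelf at the start; z up its axis. Drum 58 dia (z 0 to 30 mm), three lugs below a disc 84 dia (z 40 to 48), and upright on the disc a grip bar 58 long (along x), 16 thick (along y), z 48 to 81. A spring plate under it presses it up with about 6 N, so it turns stiffly.
- grip (a point): Point on the filter unit's axis, in the middle of the grip bar, 68 mm over its underside, at the button's height; axes as the filter unit's. Unlocking turn: anticlockwise from above, 70 to 90 degrees to a firm stop; how far differs each time with how tight it was done up, and only in the last 2 degrees or so are the lugs clear. Then it lifts; 45 mm up it is out of the vac.
- release (a joint): Black button in the middle of the grip bar's +y face, 28 wide, 22 high (z 56 to 77 mm of the filter unit), 7 mm proud. 0 out, 0.006 m home; spring 6 N rising to 10 N. A pinch across the bar (about 40 N holds well) presses it. It draws in a latch tongue at the disc's rim, past a post on the vac's rim that else blocks the turn; needs 4.5 mm or more. Once past the post it may come out.
- vac (a joint): Turn (rad, anticlockwise positive, 0 at the start) of the hand vac in its dock. White motor housing 100 dia over a clear bin, rim 185 mm over the shelf, coaxial with the filter unit; loop handle on one side, below the rim; round dock 150 dia, fixed. Only friction of 0.4 Nm holds it, so pushing on past the stop wrenches it round. Some 0.2 Nm turns the filter unit.
- vac_lift (a joint): How far (m, 0 at the start) the hand vac has been pulled up out of its dock. Its weight and the dock's grip together hold it down with about 21 N; lifting while a lug still catches pulls it up.
- coaster: Flat round white ceramic coaster, 110 dia, 8 mm thick, loose, 0.19 kg. Origin: centre of its underside.
- tin: Bystander: closed blue enamel tin with a flip-top lid, 89 x 114 mm and 132 high. Origin: centre of its underside.
- scoop: Bystander: stainless measuring scoop, bowl 52 dia and 32 high, handle to 115 mm along +x. Origin: centre of the bowl's underside.
- pin1: Bystander: orange plastic clothespin lying flat, 75 x 18 x 10 mm, along its x. Origin: centre of its underside.
- pin2: Bystander: a second orange clothespin, like the first. Origin: centre of its underside.
Things that resemble listed ones, but are neither listed nor needed, are in the scene too. There is more than one size of the coaster; the one meant has the size given above. Leave any pink look-alike of the filter alone.

How it is judged (in metres and radians):
On the way, in this order (a step that is already met when the one before it is completed fails the run):
1. the release button is squeezed home with the filter unit still in place (value of joint release above 0.0045 m and height (world z) of filter below 0.156 m), for 0.2 s.
2. the filter unit is lifted clear of the vac (height (world z) of filter above 0.188 m), for 0.1 s.
At the end, for the whole second after the job is handed in: The filter unit stands upright (within 0.1 rad) and still, with its underside on the coaster, within 25 mm of the coaster's centre; the coaster lies flat on the shelf; the vac sits in its dock, within 4 mm of its height and 2 degrees of its direction at the start (horizontal distance between filter and coaster below 0.025 m and z of filter in the frame of coaster between 0.004 and 0.012 m and angle between filter's own z axis and vertical below 0.1 rad and linear speed of filter below 0.02 m/s and height (world z) of coaster below 0.004 m and value of joint vac_lift below 0.004 m and value of joint vac between -0.035 and 0.035 rad); the robot touches nothing.
It fails at once if the vac is wrenched round in its dock by more than 2 degrees (value of joint vac above 0.035 rad or value of joint vac below -0.035 rad).
It fails at once if the vac is pulled up in its dock by more than 4 mm (value of joint vac_lift above 0.004 m).
It fails at once if the filter unit is banged or pressed down on the coaster with more than 30 N (contact force between filter and coaster above 30 N).
It fails at once if a bystander is moved by more than 20 mm (distance of any of tin, scoop, pin1, pin2 from where it was at the start of the episode above 0.02 m).
It also fails if it takes over 67 s, if anything falls off the work surface, if the arm or the gripper's body presses on something with over 40 N, if the wrist force passes 120 N, or if a joint passes its speed limit or range.

## Working session

There is one attempt and no reset: what is moved stays moved. The work goes in short steps, Python scripts to look and compute and a tool call to move; the robot and the scene stay as the last step left them, time stands still between calls to the robot, and variables do not carry over. Pictures are saved under pics/ and viewed, and the job is handed in when it is done.

Besides the shell and the picture viewer there is one more tool, called after ">>>" as name(argument=value, ...), one argument or row to a line, values as JSON. arm_command: Moves the arm, as the interface text tells. Its arguments: {"type":"object","properties":{"targets":{"type":"array"}},"required":["targets"]}

```bash
ls; mkdir -p pics
cat > h.py <<'E'
import numpy as np, cv2
from station import telemetry, camera, job_done
def snap(name,fn):
    c=camera(name); cv2.imwrite('pics/'+fn,c['color']); 
    import pickle; pickle.dump(c,open('pics/'+fn+'.pkl','wb')); return c
def load(fn):
    import pickle; return pickle.load(open('pics/'+fn+'.pkl','rb'))
def f(c): return c['color'].shape[0]/2/np.tan(np.radians(c['fovy'])/2)
def onplane(c,u,v,z):
    a=np.array([(u-c['cx'])/f(c),(v-c['cy'])/f(c)]); b=a.copy()
    for _ in range(30): b=a/(1+c['k1']*(b@b))
    T=np.array(c['world_from_camera']); d=T[:3,:3]@np.array([b[0],b[1],1]); o=T[:3,3]
    return o+d*(z-o[2])/d[2]
def proj(c,p):
    T=np.array(c['world_from_camera']); q=T[:3,:3].T@(np.array(p,float)-T[:3,3]); b=q[:2]/q[2]
    b=b*(1+c['k1']*(b@b)); return b*f(c)+[c['cx'],c['cy']]
def crop(fn,out,x0,y0,x1,y1,s):
    im=cv2.imread('pics/'+fn)[y0:y1,x0:x1]; cv2.imwrite('pics/'+out,cv2.resize(im,None,fx=s,fy=s,interpolation=cv2.INTER_CUBIC))
E
python3 - <<'E'
from h import *
o=telemetry.get_obs()
for k,v in o.items(): print(k,np.round(v,3))
for n in('side','top'):
    c=snap(n,n+'0.png'); print(c['fovy'],c['cx'],c['cy'],c['k1'],np.round(c['world_from_camera'],3))
E
```

```text
pics
time 0.0
joint_positions [ 1.606  0.386  0.007 -0.    -1.194 -0.259]
joint_velocities [ 0.     0.    -0.    -0.001 -0.     0.001]
effort [ 0.0000e+00 -3.9066e+01  1.8740e+01  4.2200e+00  1.1000e-02 -0.0000e+00]
ee_pos [138.567 608.82  221.452]
tcp_rot [ 0.079 -0.079 -0.702  0.703]
force [ 0.443  0.054 -0.45 ]
ft_torque [0.006 0.018 0.056]
width 0.999
54.20538205416054 257.5254381082713 193.12755861032792 -0.005738932455261841 [[ 8.69000e-01 -3.76000e-01  3.21000e-01  2.79533e+02]
 [-4.94000e-01 -6.38000e-01  5.91000e-01 -5.18772e+02]
 [-1.80000e-02 -6.72000e-01 -7.40000e-01  8.16490e+02]
 [ 0.00000e+00  0.00000e+00  0.00000e+00  1.00000e+00]]
53.464318286014986 258.2986509418164 185.9397711245969 -0.017532467543549538 [[ 2.800000e-02 -9.940000e-01  1.070000e-01  4.365380e+02]
 [-1.000000e+00 -2.900000e-02 -1.000000e-03  1.803800e+01]
 [ 4.000000e-03 -1.070000e-01 -9.940000e-01  1.289597e+03]
 [ 0.000000e+00  0.000000e+00  0.000000e+00  1.000000e+00]]
```

View pics/side0.png

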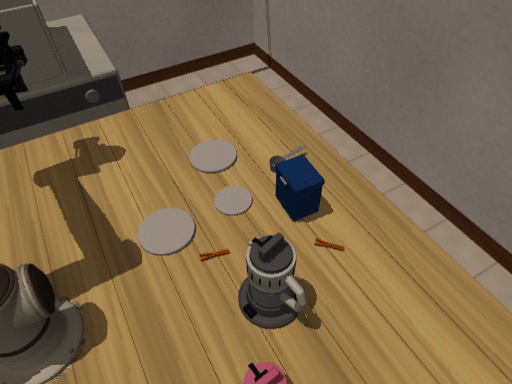

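View pics/top0.png

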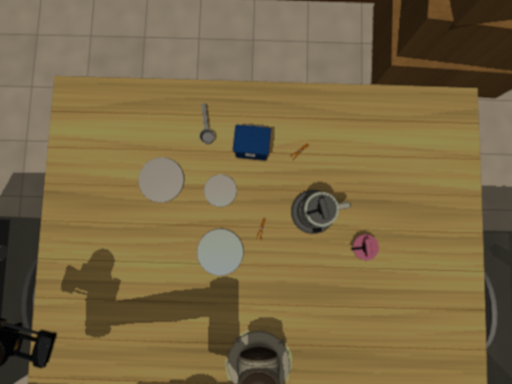

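The side view shows the vac at (270,280), three coasters at (213,156), (233,200) and (167,230), and the tin at (299,187). In the top view the vac is at (320,209), and the coasters are at (161,180), (220,190) and (220,252). Next I'll enlarge and measure.

Run:
```python
from h import *
crop('top0.png','t1.png',120,110,260,290,4)
crop('top0.png','t2.png',280,175,360,245,8)
crop('side0.png','s2.png',230,225,315,330,6)
for fn,pts in(('top0.png',[(161,180),(220,190),(220,252)]),('side0.png',[(213,156),(233,200),(167,230)])):
    c=load(fn); im=c['color']
    g=cv2.cvtColor(im,cv2.COLOR_BGR2HSV)
    m=((g[...,1]<60)&(g[...,2]>90)).astype(np.uint8)
    n,l=cv2.connectedComponents(m)
    for p in pts:
        k=l[p[1],p[0]]; ct=max(cv2.findContours((l==k).astype(np.uint8),0,1)[0],key=cv2.contourArea)[:,0]
        w=np.array([onplane(c,u,v,8)[:2] for u,v in ct]); (x,y),r=cv2.minEnclosingCircle(w.astype(np.float32))
        e=cv2.fitEllipse(w.astype(np.float32)); print(fn,p,k,len(ct),np.round([x,y,2*r],1),np.round(e[0],1),np.round(e[1],1))
```

```text
top0.png (161, 180) 8 124 [587.1 347.8 151.5] [587.4 347.8] [147.4 149.1]
top0.png (220, 190) 9 89 [556.5 146.3 107.9] [556.6 146.1] [104.1 105.3]
top0.png (220, 252) 11 131 [351.6 138.7 153.5] [351.8 138.9] [149.9 150.8]
side0.png (213, 156) 10 112 [587.3 346.1 154.1] [587. 346.] [148.  150.3]
side0.png (233, 200) 16 93 [555.8 142.7 110.2] [556.2 142. ] [106.2 107.2]
side0.png (167, 230) 17 143 [352.5 136.  154.6] [351.9 136.6] [148.4 151.6]
```

View pics/t2.png

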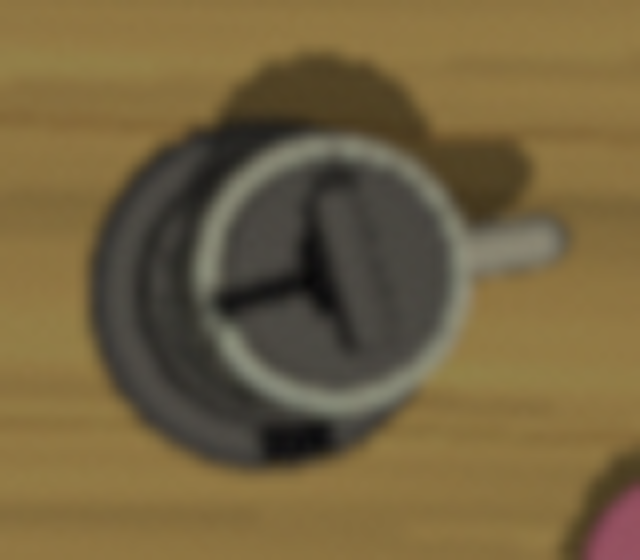

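View pics/s2.png

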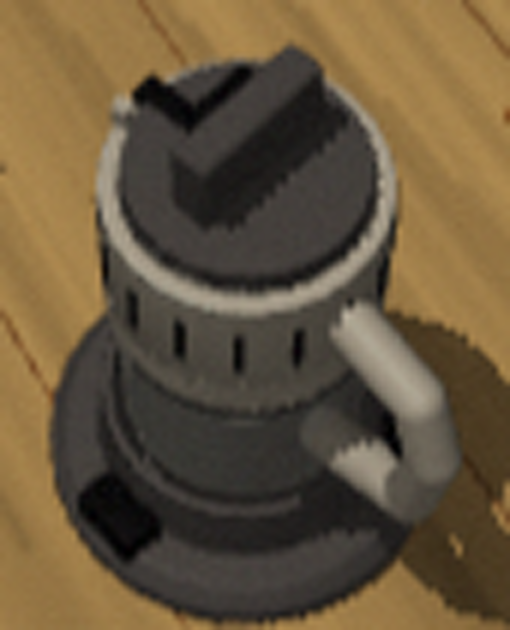

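Run:
```python
from h import *
ct=load('top0.png'); cs=load('side0.png')
P=lambda c,x,y,s,ox,oy,z: np.round(onplane(c,(x+.5)/s-.5+ox,(y+.5)/s-.5+oy,z)[:2],1)
# rim ellipse top
print('rim',[P(ct,x,y,8,280,175,185) for x,y in[(197,273),(472,273),(334,133),(334,415)]])
print('bar top(t)',[P(ct,x,y,8,280,175,227) for x,y in[(320,182),(350,178),(397,342),(360,352)]])
print('bar top(s)',[P(cs,x,y,6,230,225,227) for x,y in[(173,158),(212,170),(325,62),(288,44)]])
print('rim(s)',[P(cs,x,y,6,230,225,185) for x,y in[(97,190),(398,190),(247,312)]])
print('tin',[np.round(onplane(ct,*p,132),0) for p in[(236,125),(271,126),(269,160),(234,157)]])
crop('top0.png','t3.png',190,100,320,240,5)
from scipy.spatial.transform import Rotation as R
print(R.from_quat(telemetry.get_obs()['tcp_rot'],scalar_first=True).as_matrix().round(3))
```

```text
rim [array([ 493.1, -117.5]), array([ 495.9, -217.3]), array([ 545.4, -166.7]), array([ 443.3, -167.8])]
bar top(t) [array([ 524. , -154.9]), array([ 525.7, -165.4]), array([ 468.9, -182.4]), array([ 465.1, -169.5])]
bar top(s) [array([ 464.7, -175.2]), array([ 473. , -185.1]), array([ 525. , -168.1]), array([ 518.5, -156. ])]
rim(s) [array([ 450.1, -149. ]), array([ 535.5, -198.8]), array([ 469.6, -212.5])]
tin [array([750.,  92., 132.]), array([750., -17., 132.]), array([642., -13., 132.]), array([649.,  95., 132.])]
[[-0.975 -0.    -0.222]
 [ 0.222 -0.002 -0.975]
 [-0.    -1.     0.002]]
```

View pics/t3.png

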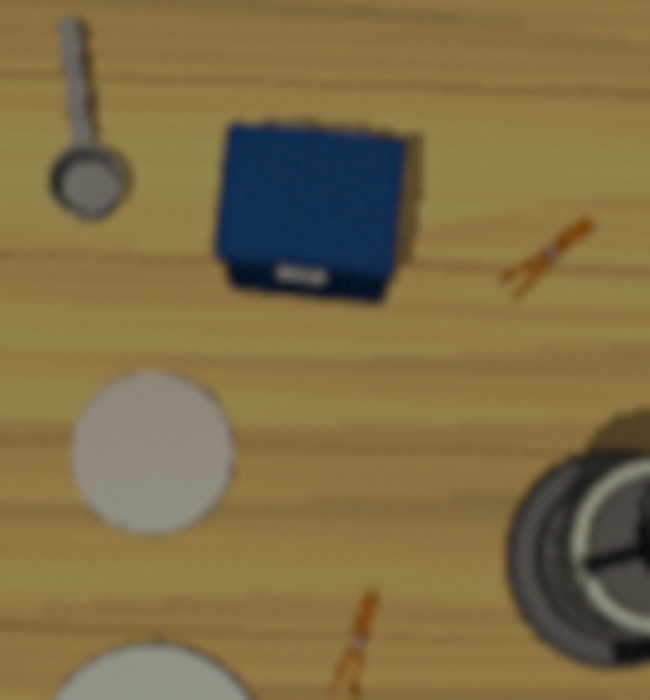

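>>> arm_command(
  targets=[
    [0,-0.01,0,0,10,0,1],
    [0,-0.01,0,0,10,0,1],
    [0,-0.01,0,0,10,0,1],
    [0,-0.01,0,0,10,0,1],
    [0,-0.01,0,0,10,0,1],
    [0,-0.01,0,0,10,0,1],
    [0,-0.01,0,0,10,0,1],
    [0,-0.01,0,0,10,0,1],
  ],
)

```text
time: 1.1
ee_pos: [138.6, 609.1, 302.2]
tcp_rot: [-0.513, 0.514, 0.486, -0.486]
force: [0.2, -0.5, -0.2]
width: 1.0
```

```bash
cat >> h.py <<'E'
from scipy.spatial.transform import Rotation as R
def st():
    o=telemetry.get_obs(); M=R.from_quat(o['tcp_rot'],scalar_first=True).as_matrix()
    z=M[:,2]; print('t',o['time'],'q',np.round(o['joint_positions'],3),'p',np.round(o['ee_pos'],1),'F',np.round(o['force'],1),'T',np.round(o['ft_torque'],3),'w',np.round(o['width'],3))
    print('yaw of jaw axis',np.degrees(np.arctan2(z[1],z[0])).round(2),'ydown',M[:,1].round(4))
    return o,M
E
python3 -c "from h import *;st()"
```

```text
t 1.1 q [ 1.606  0.345  0.145 -0.    -1.373 -1.661] p [138.6 609.1 302.2] F [ 0.2 -0.5 -0.2] T [ 0.059 -0.02  -0.021] w 1.0
yaw of jaw axis 176.84 ydown [-3.0e-04 -1.3e-03 -1.0e+00]
```

>>> arm_command(
  targets=[
    [0,0,0,0,9,0,1],
    [0,0,0,0,9,0,1],
    [0,0,0,0,9,0,1],
    [0,0,0,0,9,0,1],
    [0,0,0,0,9,0,1],
    [0,0,0,0,9,0,1],
    [0,0,0,0,9,0,1],
    [0,0,0,0,7.3,0,1],
  ],
)

```text
time: 2.1
ee_pos: [138.6, 609.1, 301.9]
tcp_rot: [-0.699, 0.7, 0.102, -0.102]
force: [0.1, -0.2, -0.7]
width: 1.001
```

```bash
cat >> h.py <<'E'
def shift(x,y,z):
    o,M=st(); d=M.T@(np.array([x,y,z])-o['ee_pos']); print('tool shift m',np.round(d/1000,4)); return d
E
python3 -c "from h import *;shift(495,-169.5,300)"
```

```text
t 2.1 q [ 1.606  0.345  0.145 -0.    -1.372 -2.886] p [138.6 609.1 301.9] F [ 0.1 -0.2 -0.7] T [ 0.115 -0.203 -0.001] w 1.001
yaw of jaw axis 106.62 ydown [-3.0e-04 -1.4e-03 -1.0e+00]
tool shift m [ 0.1188  0.0028 -0.848 ]
```

16 rows: x +0.0074 and z -0.053 each.

>>> arm_command(
  targets=[
    [0.0074,0,-0.053,0,0,0,1],
    [0.0074,0,-0.053,0,0,0,1],
    [0.0074,0,-0.053,0,0,0,1],
    [0.0074,0,-0.053,0,0,0,1],
    [0.0074,0,-0.053,0,0,0,1],
    [0.0074,0,-0.053,0,0,0,1],
    [0.0074,0,-0.053,0,0,0,1],
    [0.0074,0,-0.053,0,0,0,1],
  ],
)

```text
time: 3.1
ee_pos: [318.6, 219.1, 302.4]
tcp_rot: [0.699, -0.699, -0.104, 0.104]
force: [1.2, 0.8, -0.0]
width: 0.997
```

>>> arm_command(
  targets=[
    [0.0074,0,-0.053,0,0,0,1],
    [0.0074,0,-0.053,0,0,0,1],
    [0.0074,0,-0.053,0,0,0,1],
    [0.0074,0,-0.053,0,0,0,1],
    [0.0074,0,-0.053,0,0,0,1],
    [0.0074,0,-0.053,0,0,0,1],
    [0.0074,0,-0.053,0,0,0,1],
    [0.0074,0,-0.053,0,0,0,1],
  ],
)

```text
time: 4.1
ee_pos: [498.5, -169.5, 302.2]
tcp_rot: [0.7, -0.699, -0.104, 0.104]
force: [0.5, 1.0, -0.6]
width: 0.996
```

```bash
python3 -c "
from h import *;shift(495,-169.5,265)
snap('side','side1.png');snap('top','top1.png')
crop('side1.png','s3.png',200,150,350,340,4)
crop('top1.png','t4.png',250,130,400,280,5)"
```

```text
t 4.1 q [-0.02   0.168 -0.093 -0.    -1.31  -1.257] p [ 498.5 -169.5  302.2] F [ 0.5  1.  -0.6] T [ 0.141 -0.241  0.081] w 0.996
yaw of jaw axis 106.86 ydown [-5.e-04  3.e-04 -1.e+00]
tool shift m [-0.0033  0.0372  0.0009]
```

View pics/s3.png

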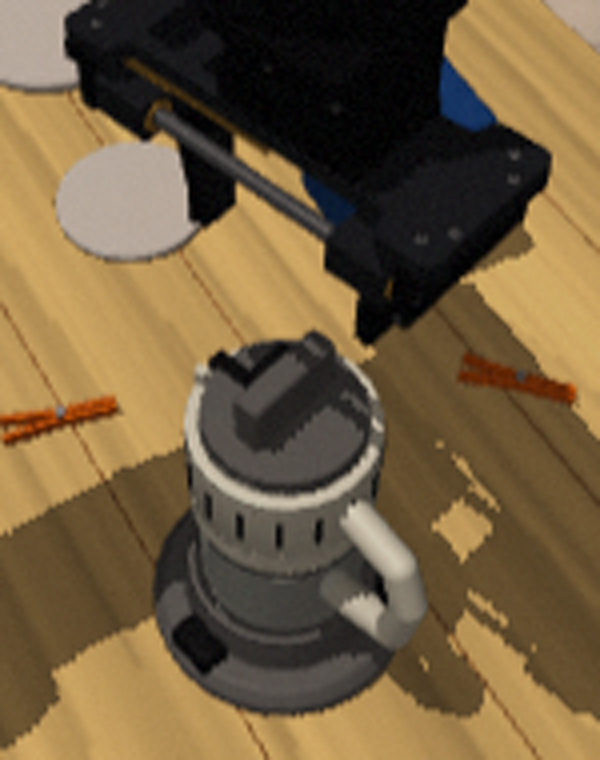

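View pics/t4.png

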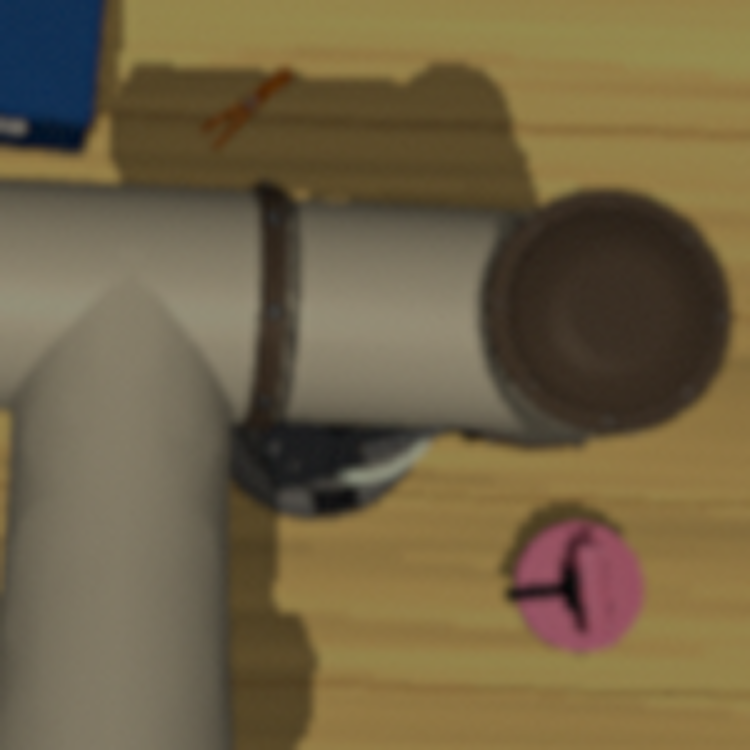

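The side view shows the jaws open over the filter, with fingertips at about (251,205) and (293,235). The jaw line runs across the bar as intended. Next I'll check the camera bias against the TCP.

Run:
```python
from h import *
c=load('side1.png'); o,M=st()
p=o['ee_pos']
print(proj(c,p), [proj(c,p+M[:,2]*s*w+M[:,0]*v) for s in(-1,1) for w in (43.5,58.5) for v in(-9.5,9.5)])
print(p, )
crop('side1.png','s4.png',240,190,300,240,12)
c0=load('side1.png'); crop('side1.png','s5.png',240,225,305,285,12)
```

```text
t 4.2 q [-2.300e-02  1.720e-01 -9.200e-02  1.000e-03 -1.310e+00 -1.259e+00] p [ 499.1 -171.3  300.8] F [-0.7  0.8 -1. ] T [ 0.163 -0.007 -0.009] w 0.999
yaw of jaw axis 106.57 ydown [-2.7e-03 -5.0e-04 -1.0e+00]
[273.68999859 217.43759015] [array([289.0463366 , 234.46109748]), array([296.29375711, 227.87130645]), array([295.89631443, 239.46803121]), array([303.1266667 , 232.73272255]), array([252.16456127, 207.50082645]), array([259.4650223 , 201.66802693]), array([246.2575138 , 203.18253454]), array([253.56035658, 197.46680485])]
[ 499.14115807 -171.30222774  300.77431352]
```

View pics/s4.png

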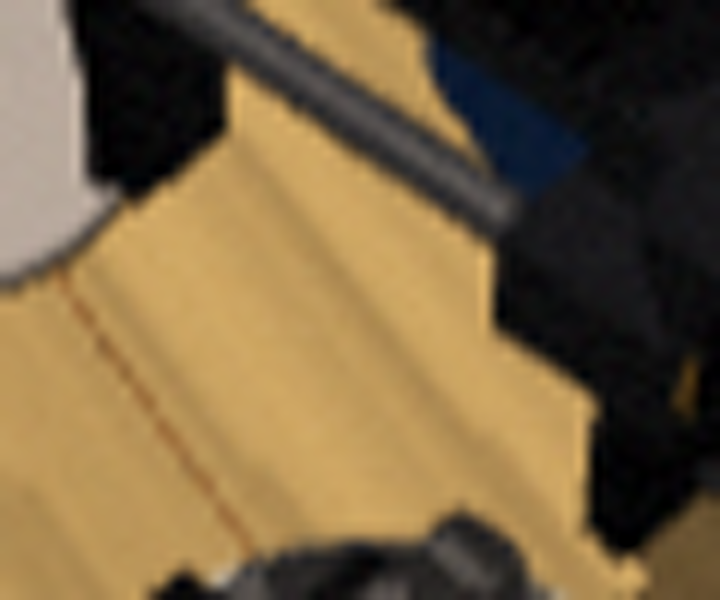

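View pics/s5.png

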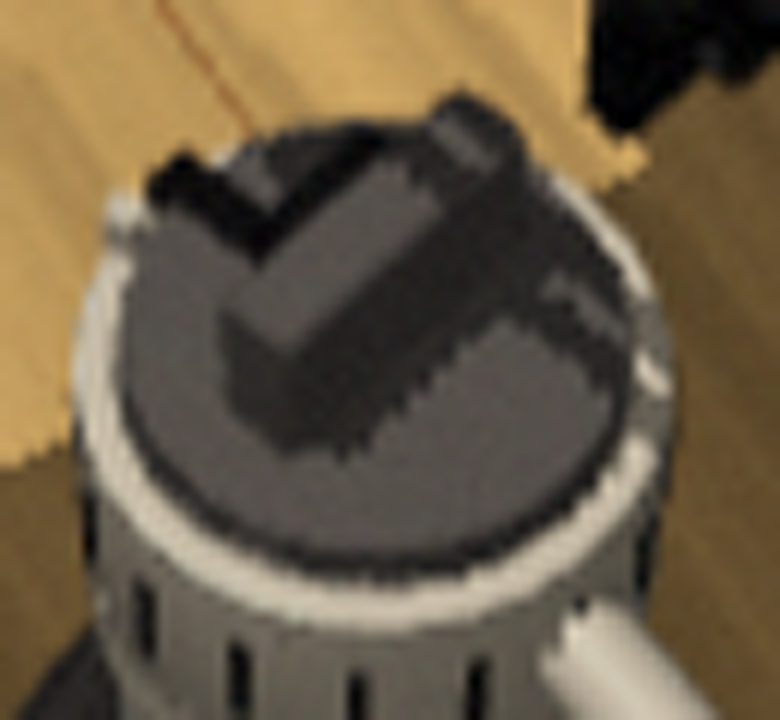

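Run:
```python
from h import *
c=load('side1.png')
P=lambda x,y,z: onplane(c,(x+.5)/12-.5+240,(y+.5)/12-.5+225+0.8,z)[:2]
q=np.array([P(*p,227) for p in[(222,316),(290,358),(525,145),(455,93)]]);print(q.round(1),q.mean(0))
for a,b in((0,3),(1,2)): d=q[b]-q[a]; print(np.linalg.norm(d),np.degrees(np.arctan2(d[1],d[0])))
for p in[(75,360),(672,360)]: print(P(*p,185))
# synthetic check overlay with pose
im=c['color'].copy()
S=cv2.resize(im[225:285,240:305],None,fx=12,fy=12,interpolation=cv2.INTER_CUBIC)
for (x,y,a,col) in((495,-170,16.5,(0,255,0)),):
    u=np.array([np.cos(np.radians(a)),np.sin(np.radians(a))]);w=np.array([-u[1],u[0]])
    pts=[proj(c,[*(np.array([x,y])+u*29*i+w*8*j),227]) for i,j in((-1,-1),(1,-1),(1,1),(-1,1))]
    pts=((np.array(pts)-[240,225]+.5)*12-.5).astype(int); cv2.polylines(S,[pts],True,col,1)
    for rr in(42,50):
        z=194 if rr==42 else 185
        pts=[proj(c,[x+rr*np.cos(t),y+rr*np.sin(t),z]) for t in np.linspace(0,6.28,60)]
        pts=((np.array(pts)-[240,225]+.5)*12-.5).astype(int); cv2.polylines(S,[pts],True,col,1)
cv2.imwrite('pics/s6.png',S)
```

```text
[[ 463.3 -176.3]
 [ 468.6 -188.2]
 [ 521.1 -172.6]
 [ 516.8 -158.3]] [ 492.42501822 -173.8805752 ]
56.43889146839167 18.625721145328928
54.76675562401075 16.548284005555676
[ 451.21506057 -147.17168515]
[ 536.06702541 -196.68342232]
```

View pics/s6.png

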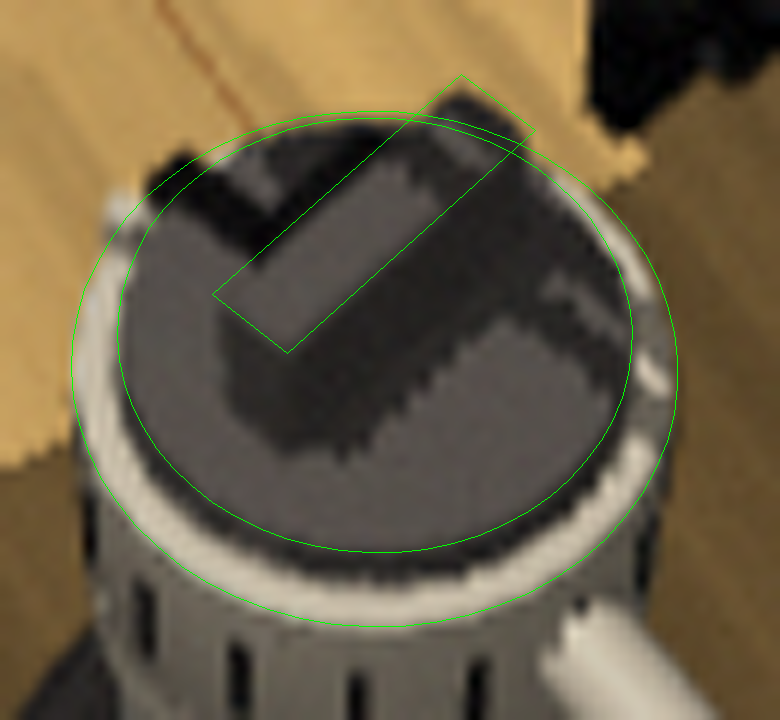

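```bash
python3 -c "
from h import *
for i in range(3): camera('side'); shift(493.9,-170.5,199)"
```

```text
t 4.25 q [-0.02   0.169 -0.094 -0.    -1.31  -1.261] p [ 498.3 -169.6  301. ] F [-0.3  0.3  0. ] T [ 0.137 -0.063 -0.005] w 1.002
yaw of jaw axis 106.64 ydown [-2.9e-03  3.0e-04 -1.0e+00]
tool shift m [-0.0042  0.102   0.0003]
t 4.3 q [-1.800e-02  1.680e-01 -9.500e-02 -1.000e-03 -1.310e+00 -1.261e+00] p [ 497.8 -168.5  301.4] F [-0.5  1.2 -0.5] T [ 0.141 -0.21  -0.017] w 0.995
yaw of jaw axis 106.74 ydown [-2.3e-03  5.0e-04 -1.0e+00]
tool shift m [-0.0042  0.1024 -0.0009]
t 4.35 q [-0.016  0.166 -0.096 -0.    -1.31  -1.261] p [ 497.7 -167.7  301.9] F [ 0.4  0.3 -0.1] T [ 0.12  -0.109 -0.023] w 0.999
yaw of jaw axis 106.84 ydown [-1.5e-03  5.0e-04 -1.0e+00]
tool shift m [-0.0043  0.1029 -0.0017]
```

>>> arm_command(
  targets=[
    [-0.001,0.012,0,0,0,0,1],
    [-0.001,0.012,0,0,0,0,1],
    [-0.001,0.012,0,0,0,0,1],
    [-0.001,0.012,0,0,0,0,1],
    [0,0.012,0,0,0,0,1],
    [0,0,0,0,0,0,1],
    [0,0,0,0,0,0,1],
    [0,0,0,0,0,0,1],
  ],
)

```text
time: 5.35
ee_pos: [494.7, -168.9, 243.1]
tcp_rot: [-0.699, 0.7, 0.104, -0.103]
force: [-0.8, -0.2, 0.7]
width: 0.998
```

```bash
python3 -c "
from h import *
for i in range(4): shift(493.9,-170.5,199);camera('side')"
```

```text
t 5.35 q [-0.018  0.195 -0.208  0.    -1.167 -1.258] p [ 494.7 -168.9  243.1] F [-0.8 -0.2  0.7] T [ 0.032 -0.162 -0.001] w 0.998
yaw of jaw axis 106.88 ydown [ 1.2e-03 -2.0e-04 -1.0e+00]
tool shift m [-0.0013  0.0441 -0.0012]
t 5.4 q [-0.018  0.195 -0.208  0.    -1.167 -1.258] p [ 494.7 -168.9  243.1] F [ 0.3 -0.8  0.5] T [ 0.122 -0.136 -0.013] w 1.002
yaw of jaw axis 106.88 ydown [ 1.1e-03 -1.0e-04 -1.0e+00]
tool shift m [-0.0012  0.0441 -0.0013]
t 5.45 q [-0.018  0.195 -0.208  0.    -1.167 -1.258] p [ 494.6 -168.9  243. ] F [-0.4  0.5  0.2] T [ 0.086 -0.169  0.019] w 1.005
yaw of jaw axis 106.88 ydown [ 1.e-03 -1.e-04 -1.e+00]
tool shift m [-0.0012  0.044  -0.0013]
t 5.5 q [-0.018  0.195 -0.208  0.    -1.167 -1.258] p [ 494.5 -168.9  242.9] F [ 0.2 -0.8 -0.7] T [ 0.055 -0.112  0.042] w 1.0
yaw of jaw axis 106.88 ydown [ 7.e-04 -0.e+00 -1.e+00]
tool shift m [-0.0011  0.0439 -0.0014]
```

Run:
```python
from h import *
c=snap('side','side2.png'); o,M=st(); p=o['ee_pos']
S=cv2.resize(c['color'][215:285,230:310],None,fx=10,fy=10,interpolation=cv2.INTER_CUBIC)
def poly(W,col):
    pts=((np.array([proj(c,w) for w in W])-[230,215]+.5)*10-.5).astype(int); cv2.polylines(S,[pts],True,col,1)
for s in(-1,1): poly([p+M[:,2]*s*w+M[:,0]*v for w,v in((43.5,-9.5),(43.5,9.5),(58.5,9.5),(58.5,-9.5))],(0,0,255))
a=np.radians(16.8);u=np.array([np.cos(a),np.sin(a)]);w=np.array([-u[1],u[0]])
poly([[*(np.array([494,-171])+u*29*i+w*8*j),227] for i,j in((-1,-1),(1,-1),(1,1),(-1,1))],(0,255,0))
cv2.imwrite('pics/s7.png',S)
```

```text
t 5.6 q [-0.018  0.195 -0.209  0.    -1.167 -1.258] p [ 494.4 -168.9  242.8] F [ 0.4  0.3 -0.5] T [ 0.073 -0.149  0.033] w 0.996
yaw of jaw axis 106.88 ydown [ 4.e-04 -1.e-04 -1.e+00]
```

View pics/s7.png

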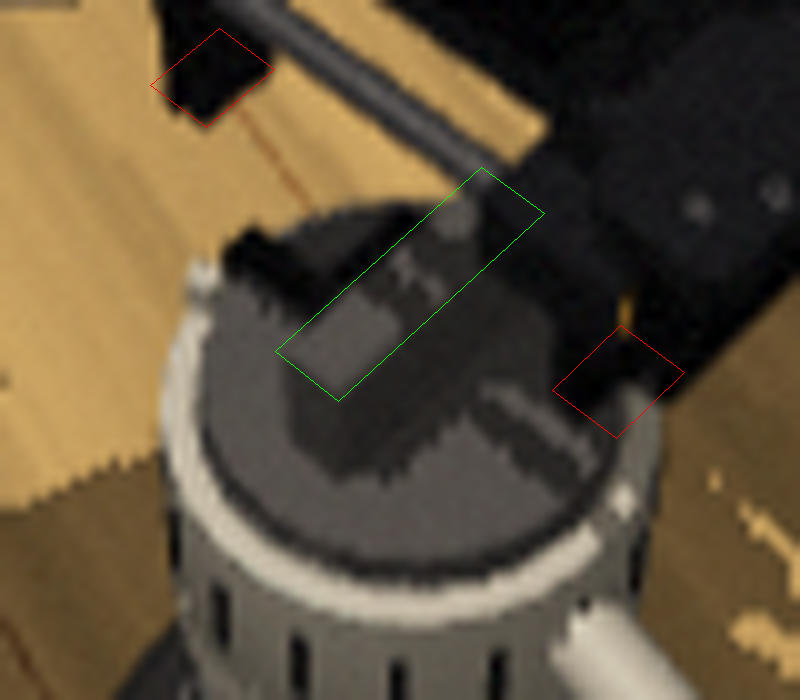

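>>> arm_command(
  targets=[
    [-0.0013,0.006,-0.0023,0,0,0,1],
    [0,0.008,0,0,0,0,1],
    [0,0.008,0,0,0,0,1],
    [0,0.008,0,0,0,0,1],
    [0,0.008,0,0,0,0,1],
    [0,0.0058,0,0,0,0,1],
    [0,0,0,0,0,0,1],
    [0,0,0,0,0,0,1],
  ],
)

```text
time: 6.6
ee_pos: [494.0, -171.5, 199.0]
tcp_rot: [-0.699, 0.7, 0.104, -0.104]
force: [-0.1, -0.1, 0.4]
width: 1.001
```

```bash
python3 -c "
from h import *
for i in range(2): shift(493.8,-171.5,199);snap('side','side3.png')
crop('side3.png','s8.png',220,200,320,290,8)"
```

```text
t 6.6 q [-0.023  0.231 -0.277  0.    -1.062 -1.253] p [ 494.  -171.5  199. ] F [-0.1 -0.1  0.4] T [ 0.068 -0.176  0.001] w 1.001
yaw of jaw axis 106.89 ydown [ 6.e-04 -2.e-04 -1.e+00]
tool shift m [-0.0002  0.      0.0001]
t 6.65 q [-0.023  0.23  -0.277  0.    -1.062 -1.253] p [ 494.  -171.5  199.1] F [-0.7  0.6  0.4] T [ 0.11  -0.162 -0.013] w 0.998
yaw of jaw axis 106.88 ydown [ 8.e-04 -2.e-04 -1.e+00]
tool shift m [-0.0002  0.0001  0.0001]
```

View pics/s8.png

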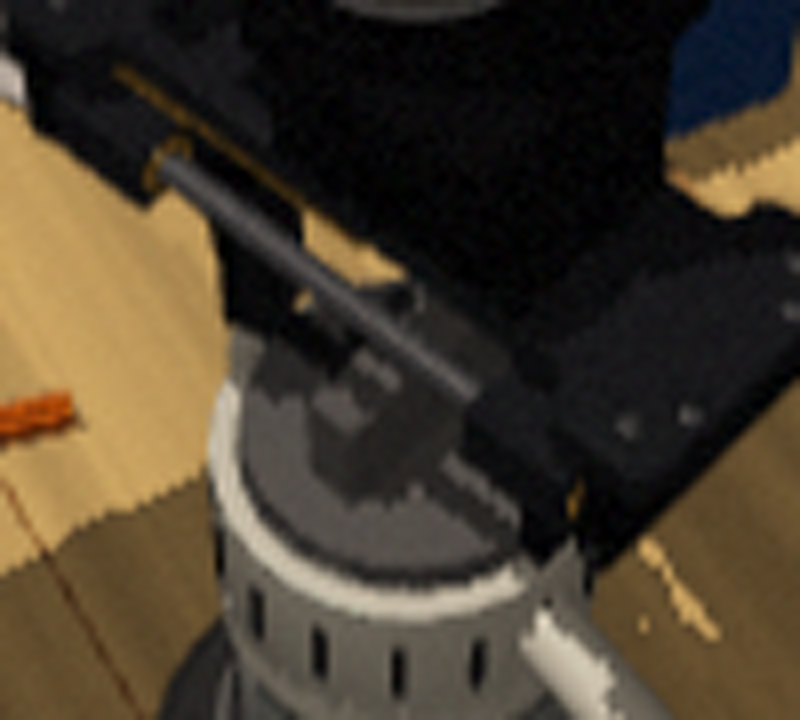

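>>> arm_command(
  targets=[
    [0,0,0,0,0,0,0.6],
    [0,0,0,0,0,0,0.4],
    [0,0,0,0,0,0,0.3],
    [0,0,0,0,0,0,0.27],
    [0,0,0,0,0,0,0.24],
    [0,0,0,0,0,0,0.22],
    [0,0,0,0,0,0,0.2],
    [0,0,0,0,0,0,0.18],
  ],
)

```text
time: 7.7
ee_pos: [493.7, -171.0, 198.9]
tcp_rot: [0.7, -0.699, -0.104, 0.104]
force: [-0.3, 1.7, 1.2]
width: 0.21
```

```bash
python3 -c "
from h import *
st()"
```

```text
t 7.7 q [-2.300e-02  2.300e-01 -2.780e-01 -1.000e-03 -1.063e+00 -1.253e+00] p [ 493.7 -171.   198.9] F [-0.3  1.7  1.2] T [0.586 0.09  0.035] w 0.21
yaw of jaw axis 106.88 ydown [-0.e+00  6.e-04 -1.e+00]
```

Width is 0.21, about 18.3 mm, so the button is pressed roughly 4.7 mm. Next I'll close fully.

>>> arm_command(
  targets=[
    [0,0,0,0,0,0,0.1],
    [0,0,0,0,0,0,0],
    [0,0,0,0,0,0,0],
    [0,0,0,0,0,0,0],
    [0,0,0,0,0,0,0],
    [0,0,0,0,0,0,0],
    [0,0,0,0,0,0,0],
    [0,0,0,0,0,0,0],
  ],
)

```text
time: 8.7
ee_pos: [493.9, -171.5, 198.9]
tcp_rot: [-0.699, 0.7, 0.104, -0.104]
force: [-1.1, 0.3, 2.0]
width: 0.185
```

```bash
python3 -c "
from h import *
st()"
```

```text
t 8.7 q [-0.023  0.231 -0.277  0.    -1.062 -1.253] p [ 493.9 -171.5  198.9] F [-1.1  0.3  2. ] T [0.447 0.064 0.014] w 0.185
yaw of jaw axis 106.88 ydown [ 3.e-04 -2.e-04 -1.e+00]
```

>>> arm_command(
  targets=[
    [0,0,0,0,-0.5,0,0],
    [0,0,0,0,-0.5,0,0],
    [0,0,0,0,-0.5,0,0],
    [0,0,0,0,-0.5,0,0],
    [0,0,0,0,-0.5,0,0],
    [0,0,0,0,-0.5,0,0],
    [0,0,0,0,-0.5,0,0],
    [0,0,0,0,-0.5,0,0],
  ],
)

```text
time: 9.7
ee_pos: [493.9, -171.5, 198.8]
tcp_rot: [-0.695, 0.695, 0.128, -0.128]
force: [-0.6, -0.8, 4.2]
width: 0.184
```

```bash
python3 -c "
from h import *
st()
for i in range(3): camera('top');st()
"
```

```text
t 9.7 q [-0.024  0.231 -0.277  0.    -1.062 -1.182] p [ 493.9 -171.5  198.8] F [-0.6 -0.8  4.2] T [0.154 0.023 0.009] w 0.184
yaw of jaw axis 110.91 ydown [ 2.e-04 -1.e-04 -1.e+00]
t 9.75 q [-0.024  0.231 -0.277  0.    -1.062 -1.182] p [ 493.9 -171.5  198.8] F [-0.6  1.1  3.3] T [ 0.19  -0.002 -0.09 ] w 0.18
yaw of jaw axis 110.93 ydown [ 2.e-04 -2.e-04 -1.e+00]
t 9.8 q [-0.024  0.231 -0.278  0.    -1.062 -1.183] p [ 493.8 -171.5  198.9] F [-0.7 -0.   3.9] T [ 0.238  0.02  -0.043] w 0.181
yaw of jaw axis 110.9 ydown [ 2.e-04 -2.e-04 -1.e+00]
t 9.85 q [-0.024  0.231 -0.277  0.    -1.062 -1.183] p [ 493.9 -171.5  198.9] F [-0.7  0.5  3.5] T [ 0.226  0.013 -0.02 ] w 0.182
yaw of jaw axis 110.89 ydown [ 3.e-04 -2.e-04 -1.e+00]
```

>>> arm_command(
  targets=[
    [0,0,0,0,-0.7,0,0],
    [0,0,0,0,-0.7,0,0],
    [0,0,0,0,-0.7,0,0],
    [0,0,0,0,-0.7,0,0],
    [0,0,0,0,-0.7,0,0],
    [0,0,0,0,-0.7,0,0],
    [0,0,0,0,-0.7,0,0],
    [0,0,0,0,-0.7,0,0],
  ],
)

```text
time: 10.85
ee_pos: [493.9, -171.5, 198.8]
tcp_rot: [-0.688, 0.688, 0.162, -0.162]
force: [-0.6, -0.3, 4.5]
width: 0.185
```

```bash
python3 -c "
from h import *
for i in range(3): st();snap('side','side4.png')
crop('side4.png','s9.png',220,200,320,290,8)
"
```

```text
t 10.85 q [-0.024  0.231 -0.278  0.    -1.062 -1.084] p [ 493.9 -171.5  198.8] F [-0.6 -0.3  4.5] T [ 0.068 -0.204 -0.061] w 0.185
yaw of jaw axis 116.52 ydown [ 2.e-04 -1.e-04 -1.e+00]
t 10.9 q [-0.024  0.231 -0.278  0.    -1.062 -1.084] p [ 493.9 -171.5  198.8] F [ 1.8 -0.2  3.2] T [ 0.029 -0.174  0.021] w 0.18
yaw of jaw axis 116.54 ydown [ 3.e-04 -1.e-04 -1.e+00]
t 10.95 q [-0.023  0.231 -0.278  0.    -1.062 -1.085] p [ 493.9 -171.5  198.8] F [ 0.5 -0.8  3.8] T [ 0.035 -0.182 -0.016] w 0.179
yaw of jaw axis 116.5 ydown [ 2.e-04 -1.e-04 -1.e+00]
```

View pics/s9.png

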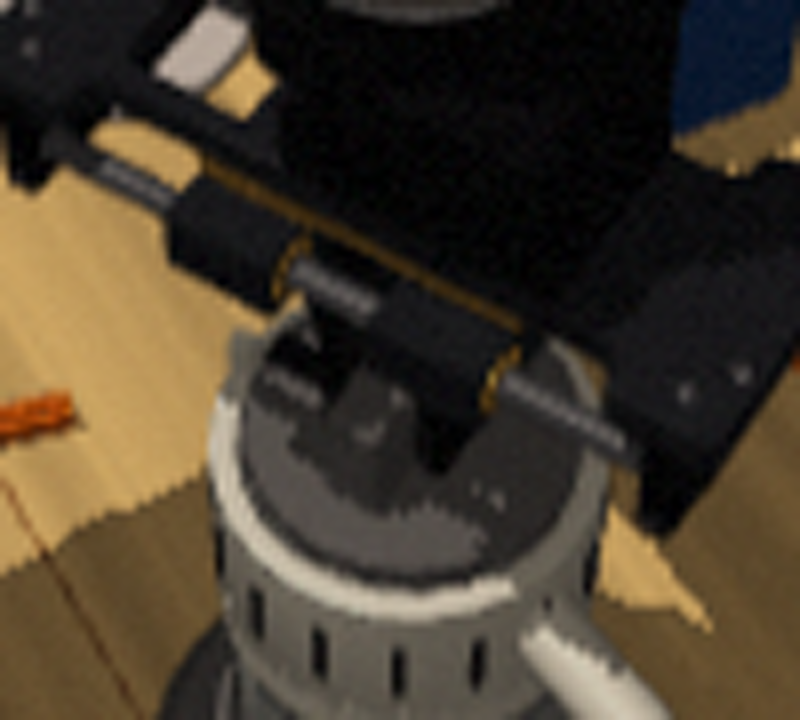

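>>> arm_command(
  targets=[
    [0,0,0,0,-2,0,0],
    [0,0,0,0,-2,0,0],
    [0,0,0,0,-2,0,0],
    [0,0,0,0,-2,0,0],
    [0,0,0,0,-2,0,0],
    [0,0,0,0,-2,0,0],
    [0,0,0,0,-2,0,0],
    [0,0,0,0,-2,0,0],
  ],
)

```text
time: 12.0
ee_pos: [493.8, -171.4, 198.7]
tcp_rot: [0.659, -0.659, -0.257, 0.257]
force: [0.7, -0.7, 4.7]
width: 0.185
```

```bash
python3 -c "
from h import *
for i in range(3): st();snap('side','side5.png')
crop('side5.png','s10.png',220,200,320,290,8)
"
```

```text
t 12.0 q [-0.023  0.231 -0.278 -0.    -1.062 -0.804] p [ 493.8 -171.4  198.7] F [ 0.7 -0.7  4.7] T [ 0.08  -0.248 -0.026] w 0.185
yaw of jaw axis 132.61 ydown [-0.  0. -1.]
t 12.05 q [-0.023  0.231 -0.278  0.    -1.062 -0.803] p [ 493.8 -171.4  198.8] F [ 0.9 -0.2  3.8] T [ 0.01  -0.263  0.03 ] w 0.183
yaw of jaw axis 132.65 ydown [ 0. -0. -1.]
t 12.1 q [-0.023  0.231 -0.278  0.    -1.062 -0.805] p [ 493.8 -171.4  198.8] F [ 0.3 -0.2  3.2] T [ 0.03  -0.209  0.054] w 0.179
yaw of jaw axis 132.54 ydown [-0. -0. -1.]
```

View pics/s10.png

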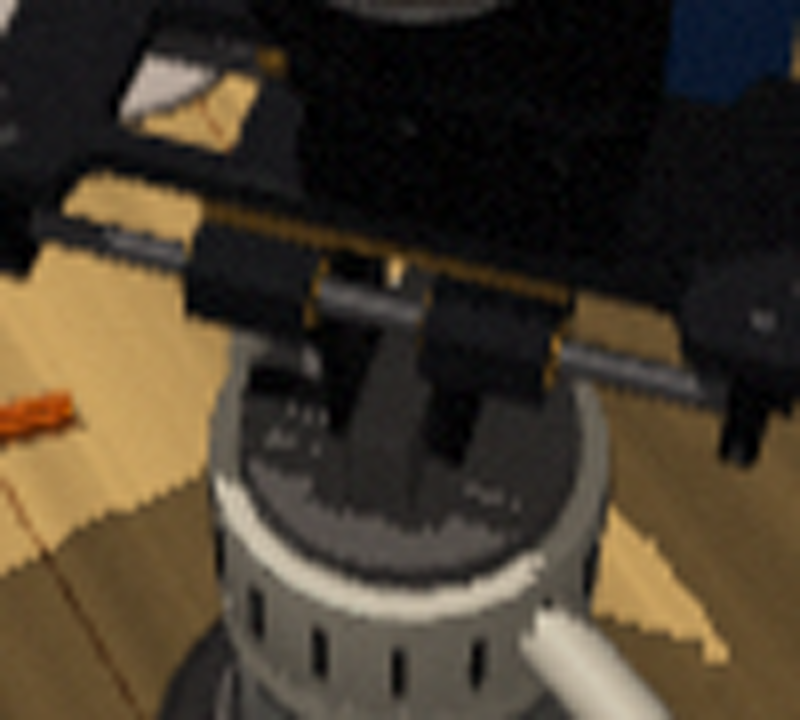

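>>> arm_command(
  targets=[
    [0,0,0,0,-2.5,0,0],
    [0,0,0,0,-2.5,0,0],
    [0,0,0,0,-2.5,0,0],
    [0,0,0,0,-2.5,0,0],
    [0,0,0,0,-2.5,0,0],
    [0,0,0,0,-2.5,0,0],
    [0,0,0,0,-2.5,0,0],
    [0,0,0,0,-2.5,0,0],
  ],
)

```text
time: 13.15
ee_pos: [493.8, -171.4, 198.7]
tcp_rot: [0.604, -0.604, -0.367, 0.367]
force: [-0.4, -0.6, 4.5]
width: 0.179
```

```bash
python3 -c "
from h import *
for i in range(2): print(st()[0]['effort'].round(3) );camera('top')
"
```

```text
t 13.15 q [-0.024  0.231 -0.278 -0.    -1.062 -0.456] p [ 493.8 -171.4  198.7] F [-0.4 -0.6  4.5] T [ 0.006 -0.161  0.005] w 0.179
yaw of jaw axis 152.55 ydown [-0.  0. -1.]
[  0.114 -27.913  15.942   3.35   -0.111  -0.183]
t 13.2 q [-0.023  0.231 -0.278 -0.    -1.062 -0.455] p [ 493.8 -171.4  198.7] F [ 0.8 -0.6  4.7] T [ 0.055 -0.19  -0.06 ] w 0.187
yaw of jaw axis 152.61 ydown [-1.e-04  0.e+00 -1.e+00]
[  0.082 -27.914  15.939   3.337  -0.104   0.089]
```

>>> arm_command(
  targets=[
    [0,0,0,0,-2.5,0,0],
    [0,0,0,0,-2.5,0,0],
    [0,0,0,0,-2.5,0,0],
    [0,0,0,0,-2.5,0,0],
    [0,0,0,0,-2.5,0,0],
    [0,0,0,0,-2.5,0,0],
    [0,0,0,0,-2,0,0],
    [0,0,0,0,-2,0,0],
  ],
)

```text
time: 14.25
ee_pos: [494.0, -171.4, 198.9]
tcp_rot: [-0.535, 0.536, 0.462, -0.462]
force: [1.0, 0.1, 4.4]
width: 0.182
```

```bash
python3 -c "
from h import *
for i in range(3): print(st()[0]['effort'].round(3) );snap('side','side6.png')
crop('side6.png','s11.png',220,200,320,290,8)
"
```

```text
t 14.25 q [-0.023  0.231 -0.277 -0.    -1.062 -0.124] p [ 494.  -171.4  198.9] F [1.  0.1 4.4] T [ 0.068 -0.335 -0.043] w 0.182
yaw of jaw axis 171.56 ydown [ 6.e-04 -0.e+00 -1.e+00]
[-2.1000e-02 -2.7960e+01  1.5655e+01  3.3460e+00 -2.8800e-01 -1.3100e-01]
t 14.3 q [-0.023  0.231 -0.277  0.    -1.062 -0.123] p [ 494.  -171.4  198.8] F [1.3 0.  4.1] T [ 0.048 -0.32  -0.049] w 0.185
yaw of jaw axis 171.61 ydown [ 6.e-04 -1.e-04 -1.e+00]
[ -0.051 -27.972  15.641   3.337  -0.296   0.079]
t 14.35 q [-0.023  0.231 -0.277  0.    -1.062 -0.125] p [ 494.  -171.4  198.8] F [ 0.1 -0.   3.8] T [ 0.011 -0.321  0.079] w 0.181
yaw of jaw axis 171.51 ydown [ 6.e-04 -0.e+00 -1.e+00]
[ -0.107 -27.957  15.631   3.325  -0.31    0.083]
```

View pics/s11.png

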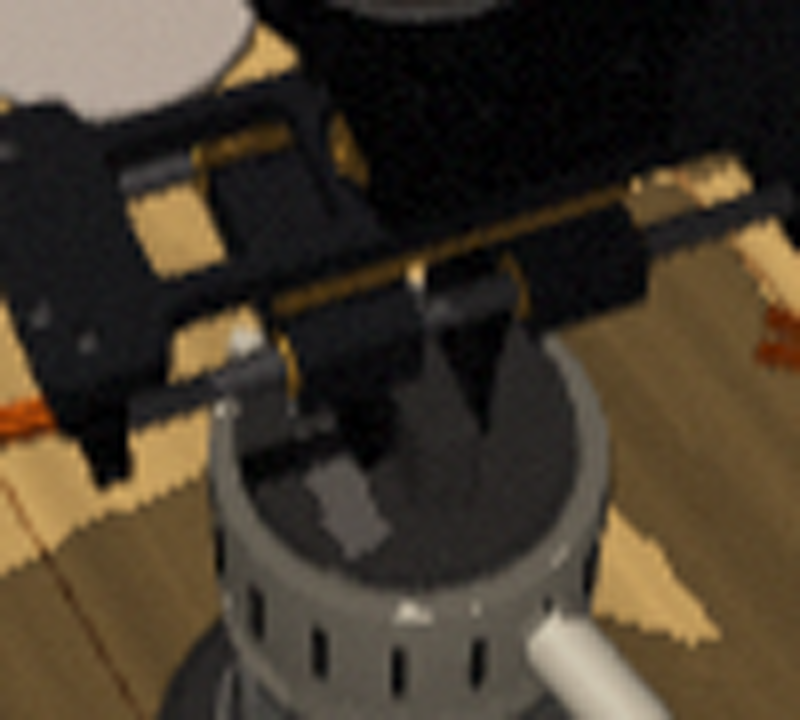

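>>> arm_command(
  targets=[
    [0,0,0,0,-0.5,0,0],
    [0,0,0,0,-0.5,0,0],
    [0,0,0,0,-0.5,0,0],
    [0,0,0,0,-0.5,0,0],
    [0,0,0,0,-0.5,0,0],
    [0,0,0,0,-0.5,0,0],
    [0,0,0,0,-0.5,0,0],
    [0,0,0,0,-0.5,0,0],
  ],
)

```text
time: 15.4
ee_pos: [493.9, -171.4, 198.8]
tcp_rot: [-0.519, 0.519, 0.48, -0.48]
force: [2.7, 0.7, 4.9]
width: 0.183
```

```bash
cat > m.py <<'E'
from h import *
import sys
a=[]
for i in range(4):
    o=telemetry.get_obs();z=R.from_quat(o['tcp_rot'],scalar_first=True).as_matrix()[:,2]
    print(o['time'],'turn',round(np.degrees(np.arctan2(z[1],z[0]))%360-106.88,2),'Tz',round(o['ft_torque'][2],3),'e6',round(o['effort'][5],3),'Fz',round(o['force'][2],1),'q6',round(o['joint_positions'][5],4))
    if i<3: camera('side')
E
python3 m.py
```

```text
15.4 turn 68.63 Tz -0.032 e6 0.019 Fz 4.9 q6 -0.0549
15.45 turn 68.64 Tz -0.045 e6 0.071 Fz 3.1 q6 -0.0547
15.5 turn 68.62 Tz -0.074 e6 0.07 Fz 4.2 q6 -0.0552
15.55 turn 68.6 Tz -0.043 e6 0.048 Fz 4.2 q6 -0.0553
```

>>> arm_command(
  targets=[
    [0,0,0,0,-0.25,0,0],
    [0,0,0,0,-0.25,0,0],
    [0,0,0,0,-0.25,0,0],
    [0,0,0,0,-0.25,0,0],
    [0,0,0,0,-0.25,0,0],
    [0,0,0,0,-0.25,0,0],
    [0,0,0,0,-0.25,0,0],
    [0,0,0,0,-0.25,0,0],
  ],
)

```text
time: 16.55
ee_pos: [493.8, -171.4, 198.8]
tcp_rot: [-0.511, 0.511, 0.489, -0.489]
force: [1.9, -0.5, 4.3]
width: 0.18
```

```bash
python3 m.py
```

```text
16.55 turn 70.61 Tz -0.102 e6 0.048 Fz 4.3 q6 -0.0203
16.6 turn 70.62 Tz -0.055 e6 0.073 Fz 4.3 q6 -0.0201
16.65 turn 70.6 Tz -0.052 e6 0.073 Fz 4.2 q6 -0.0204
16.7 turn 70.6 Tz -0.028 e6 0.062 Fz 4.6 q6 -0.0205
```

>>> arm_command(
  targets=[
    [0,0,0,0,-0.2,0,0],
    [0,0,0,0,-0.2,0,0],
    [0,0,0,0,-0.2,0,0],
    [0,0,0,0,-0.2,0,0],
    [0,0,0,0,-0.2,0,0],
    [0,0,0,0,-0.2,0,0],
    [0,0,0,0,-0.2,0,0],
    [0,0,0,0,-0.2,0,0],
  ],
)

```text
time: 17.7
ee_pos: [493.8, -171.4, 198.8]
tcp_rot: [-0.504, 0.504, 0.496, -0.496]
force: [2.0, -0.5, 4.5]
width: 0.181
```

```bash
python3 m.py
```

```text
17.7 turn 72.21 Tz -0.116 e6 0.101 Fz 4.5 q6 0.0075
17.75 turn 72.21 Tz -0.141 e6 0.123 Fz 4.6 q6 0.0076
17.8 turn 72.2 Tz -0.108 e6 0.122 Fz 4.7 q6 0.0074
17.85 turn 72.19 Tz -0.145 e6 0.113 Fz 4.5 q6 0.0074
```

>>> arm_command(
  targets=[
    [0,0,0,0,-0.2,0,0],
    [0,0,0,0,-0.2,0,0],
    [0,0,0,0,-0.2,0,0],
    [0,0,0,0,-0.2,0,0],
    [0,0,0,0,0,0,0],
    [0,0,0,0,0,0,0],
    [0,0,0,0,0,0,0],
    [0,0,0,0,0,0,0],
  ],
)

```text
time: 18.85
ee_pos: [493.8, -171.4, 198.8]
tcp_rot: [-0.501, 0.501, 0.499, -0.499]
force: [1.8, -0.4, 4.5]
width: 0.181
```

```bash
sed -i 's/range(4)/range(6)/;s/i<3/i<5/' m.py; python3 m.py; python3 -c "
from h import *
snap('side','side7.png')
crop('side7.png','s12.png',220,200,320,290,8)
a=cv2.imread('pics/side0.png')[265:330,230:315];b=cv2.imread('pics/side7.png')[265:330,230:315];cv2.imwrite('pics/ab.png',cv2.resize(np.vstack([a,b]),None,fx=4.5,fy=4.5,interpolation=2))"
```

```text
18.85 turn 73.0 Tz -0.169 e6 0.189 Fz 4.5 q6 0.0214
18.9 turn 73.0 Tz -0.203 e6 0.189 Fz 4.2 q6 0.0213
18.95 turn 73.0 Tz -0.144 e6 0.189 Fz 3.6 q6 0.0213
19.0 turn 73.0 Tz -0.205 e6 0.189 Fz 4.3 q6 0.0213
19.05 turn 73.0 Tz -0.184 e6 0.189 Fz 4.0 q6 0.0213
19.1 turn 73.0 Tz -0.205 e6 0.189 Fz 3.8 q6 0.0213
```

View pics/ab.png

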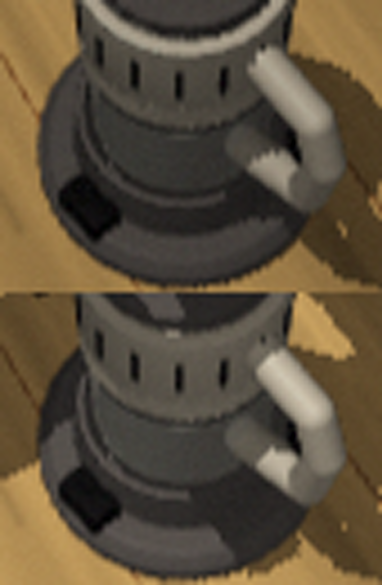

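>>> arm_command(
  targets=[
    [0,0,0,0,-0.2,0,0],
    [0,0,0,0,-0.2,0,0],
    [0,0,0,0,-0.2,0,0],
    [0,0,0,0,0,0,0],
    [0,0,0,0,0,0,0],
    [0,0,0,0,0,0,0],
    [0,0,0,0,0,0,0],
    [0,0,0,0,0,0,0],
  ],
)

```text
time: 20.15
ee_pos: [493.8, -171.4, 198.8]
tcp_rot: [-0.498, 0.498, 0.502, -0.502]
force: [1.8, 0.5, 4.0]
width: 0.181
```

```bash
python3 m.py
```

```text
20.15 turn 73.6 Tz -0.206 e6 0.24 Fz 4.0 q6 0.0319
20.2 turn 73.6 Tz -0.26 e6 0.24 Fz 3.4 q6 0.0318
20.25 turn 73.6 Tz -0.283 e6 0.24 Fz 3.4 q6 0.0318
20.3 turn 73.6 Tz -0.165 e6 0.24 Fz 3.9 q6 0.0318
20.35 turn 73.59 Tz -0.255 e6 0.24 Fz 3.7 q6 0.0318
20.4 turn 73.6 Tz -0.268 e6 0.24 Fz 4.5 q6 0.0318
```

>>> arm_command(
  targets=[
    [0,0,0,0,-0.2,0,0],
    [0,0,0,0,-0.2,0,0],
    [0,0,0,0,-0.2,0,0],
    [0,0,0,0,0,0,0],
    [0,0,0,0,0,0,0],
    [0,0,0,0,0,0,0],
    [0,0,0,0,0,0,0],
    [0,0,0,0,0,0,0],
  ],
)

```text
time: 21.4
ee_pos: [493.8, -171.4, 198.8]
tcp_rot: [-0.495, 0.495, 0.505, -0.505]
force: [4.1, -0.1, 4.1]
width: 0.183
```

```bash
python3 m.py;  python3 -c "
from h import *
snap('side','side8.png')
crop('side8.png','s12.png',220,200,320,290,8)"
```

```text
21.4 turn 74.2 Tz -0.397 e6 0.382 Fz 4.1 q6 0.0422
21.45 turn 74.2 Tz -0.469 e6 0.382 Fz 4.0 q6 0.0423
21.5 turn 74.2 Tz -0.337 e6 0.382 Fz 4.4 q6 0.0423
21.55 turn 74.2 Tz -0.429 e6 0.382 Fz 4.1 q6 0.0423
21.6 turn 74.2 Tz -0.38 e6 0.382 Fz 4.3 q6 0.0422
21.65 turn 74.2 Tz -0.399 e6 0.382 Fz 3.7 q6 0.0423
```

View pics/s12.png

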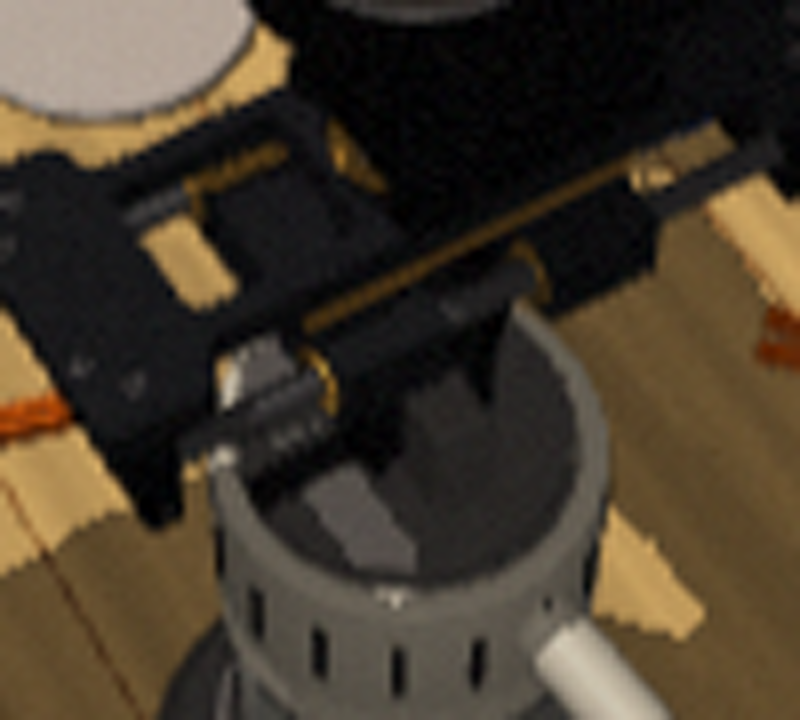

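>>> arm_command(
  targets=[
    [0,0,0,0,0.2,0,0],
    [0,0,0,0,0.2,0,0],
    [0,0,0,0,0.1,0,0],
    [0,-0.0005,0,0,0,0,0],
    [0,-0.0005,0,0,0,0,0],
    [0,-0.0005,0,0,0,0,0],
    [0,-0.0005,0,0,0,0,0],
    [0,0,0,0,0,0,0],
  ],
)

```text
time: 22.7
ee_pos: [493.7, -171.4, 200.8]
tcp_rot: [0.498, -0.497, -0.503, 0.503]
force: [3.8, -0.4, 2.7]
width: 0.181
```

```bash
python3 m.py; python3 -c "from h import *; st()"
```

```text
22.7 turn 73.7 Tz -0.191 e6 0.177 Fz 2.7 q6 0.0337
22.75 turn 73.7 Tz -0.166 e6 0.177 Fz 1.6 q6 0.0336
22.8 turn 73.7 Tz -0.146 e6 0.177 Fz 1.7 q6 0.0336
22.85 turn 73.7 Tz -0.151 e6 0.177 Fz 2.4 q6 0.0336
22.9 turn 73.7 Tz -0.123 e6 0.176 Fz 0.1 q6 0.0336
22.95 turn 73.7 Tz -0.09 e6 0.176 Fz 1.0 q6 0.0336
t 22.95 q [-0.023  0.229 -0.275 -0.    -1.067  0.034] p [ 493.7 -171.4  200.7] F [2.9 0.6 1. ] T [-0.064 -1.359 -0.09 ] w 0.18
yaw of jaw axis -179.42 ydown [-1.e-04  0.e+00 -1.e+00]
```

>>> arm_command(
  targets=[
    [0,-0.0005,0,0,0,0,0],
    [0,-0.0005,0,0,0,0,0],
    [0,-0.0005,0,0,0,0,0],
    [0,0,0,0,0,0,0],
    [0,0,0,0,0,0,0],
    [0,0,0,0,0,0,0],
    [0,0,0,0,0,0,0],
    [0,0,0,0,0,0,0],
  ],
)

```text
time: 23.95
ee_pos: [493.7, -171.5, 202.6]
tcp_rot: [0.497, -0.497, -0.503, 0.503]
force: [2.1, 0.7, 5.1]
width: 0.181
```

```bash
python3 m.py;  python3 -c "
from h import *
st()
snap('side','side9.png')
crop('side9.png','s13.png',220,200,320,290,8)"
```

```text
23.95 turn 73.72 Tz 0.042 e6 -0.031 Fz 5.1 q6 0.0337
24.0 turn 73.72 Tz 0.058 e6 -0.031 Fz 6.1 q6 0.0337
24.05 turn 73.72 Tz 0.056 e6 -0.031 Fz 5.0 q6 0.0337
24.1 turn 73.71 Tz 0.054 e6 -0.031 Fz 4.3 q6 0.0337
24.15 turn 73.72 Tz 0.074 e6 -0.031 Fz 6.1 q6 0.0338
24.2 turn 73.72 Tz 0.026 e6 -0.031 Fz 5.4 q6 0.0337
t 24.2 q [-0.023  0.227 -0.272  0.    -1.071  0.034] p [ 493.7 -171.5  202.7] F [2.4 0.1 5.4] T [ 0.148 -0.843  0.026] w 0.184
yaw of jaw axis -179.4 ydown [ 1.e-04 -3.e-04 -1.e+00]
```

View pics/s13.png

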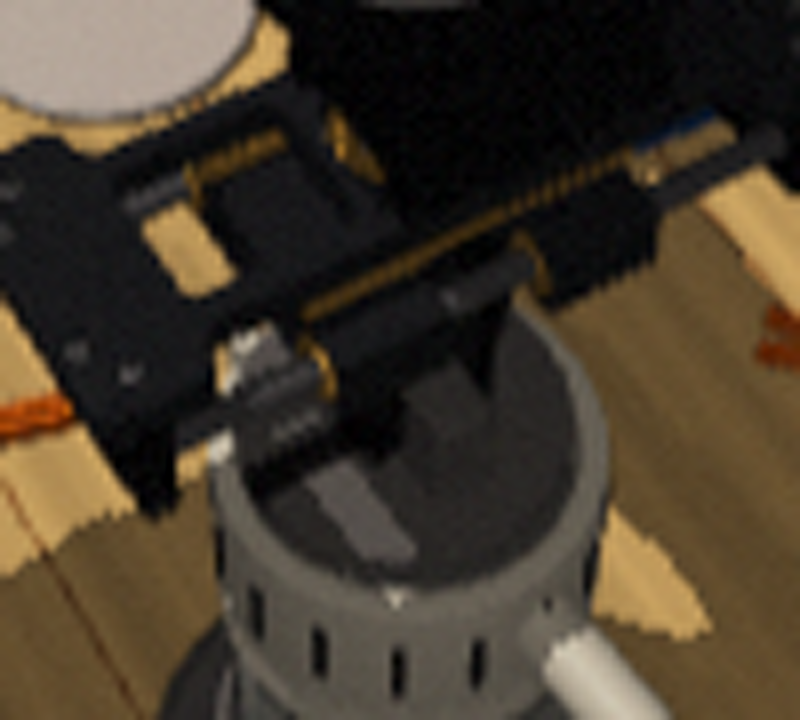

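Torque has gone to zero and the spring is now pushing up, so the lugs are clear. Next I'll lift on.

>>> arm_command(
  targets=[
    [0,-0.001,0,0,0,0,0],
    [0,-0.001,0,0,0,0,0],
    [0,-0.001,0,0,0,0,0],
    [0,-0.001,0,0,0,0,0],
    [0,-0.001,0,0,0,0,0],
    [0,-0.001,0,0,0,0,0],
    [0,-0.001,0,0,0,0,0],
    [0,-0.001,0,0,0,0,0],
  ],
)

```text
time: 25.25
ee_pos: [493.4, -171.4, 210.1]
tcp_rot: [0.498, -0.497, -0.502, 0.503]
force: [2.3, -0.5, -4.1]
width: 0.182
```

```bash
python3 -c "
from h import *
st()
snap('side','side10.png')
crop('side10.png','s14.png',220,200,320,290,8)"
```

```text
t 25.25 q [-0.024  0.221 -0.26  -0.    -1.091  0.034] p [ 493.4 -171.4  210.1] F [ 2.3 -0.5 -4.1] T [-0.189 -0.907 -0.015] w 0.182
yaw of jaw axis -179.43 ydown [-1.1e-03  2.0e-04 -1.0e+00]
```

View pics/s14.png

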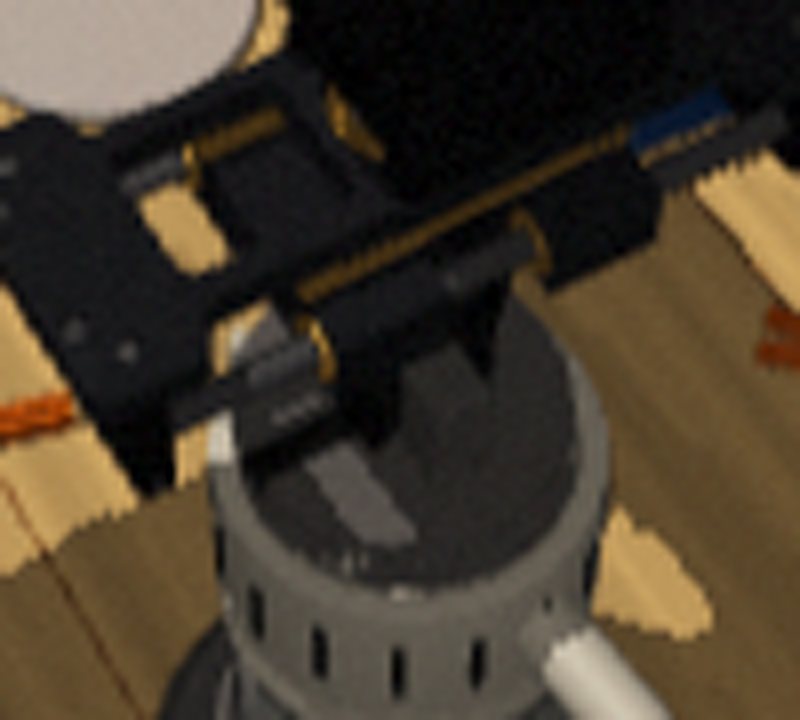

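The disc is rising out of the rim and the handle and slots haven't moved. Next I'll keep lifting.

>>> arm_command(
  targets=[
    [0,-0.001,0,0,0,0,0],
    [0,-0.001,0,0,0,0,0],
    [0,-0.0015,0,0,0,0,0],
    [0,-0.0015,0,0,0,0,0],
    [0,-0.0015,0,0,0,0,0],
    [0,-0.0015,0,0,0,0,0],
    [0,-0.0015,0,0,0,0,0],
    [0,-0.0015,0,0,0,0,0],
  ],
)

```text
time: 26.3
ee_pos: [493.8, -171.4, 221.3]
tcp_rot: [0.497, -0.497, -0.503, 0.503]
force: [-0.1, -0.1, -0.8]
width: 0.177
```

```bash
python3 -c "
from h import *
st()
snap('side','side11.png')
crop('side11.png','s15.png',220,200,320,290,8)"
```

```text
t 26.3 q [-0.023  0.212 -0.243  0.    -1.117  0.034] p [ 493.8 -171.4  221.3] F [-0.1 -0.1 -0.8] T [ 0.123 -0.088  0.012] w 0.177
yaw of jaw axis -179.42 ydown [-0.  0. -1.]
```

View pics/s15.png

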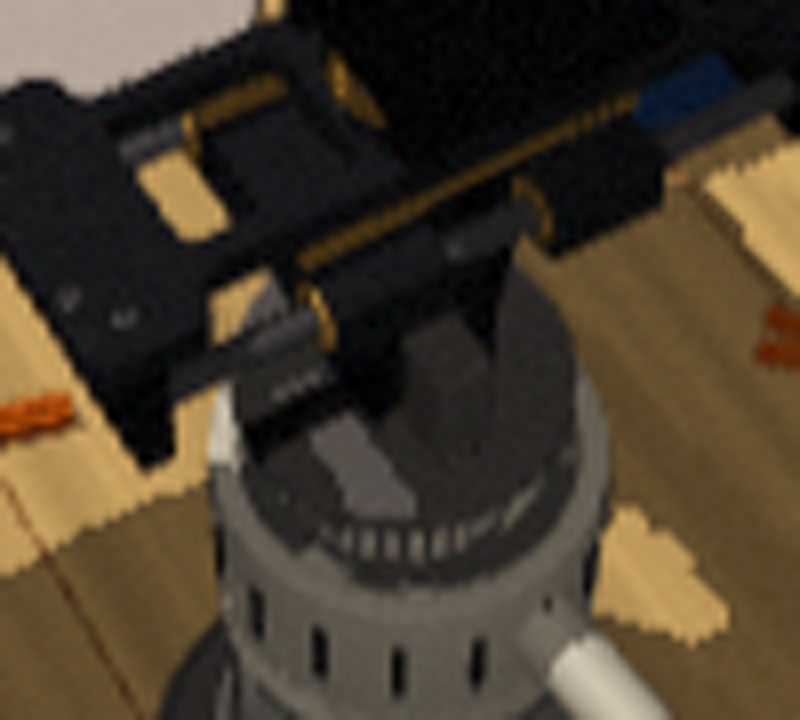

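>>> arm_command(
  targets=[
    [0,-0.003,0,0,0,0,0],
    [0,-0.006,0,0,0,0,0],
    [0,-0.01,0,0,0,0,0],
    [0,-0.012,0,0,0,0,0],
    [0,-0.012,0,0,0,0,0],
    [0,-0.012,0,0,0,0,0],
    [0,-0.01,0,0,0,0,0],
    [0,-0.005,0,0,0,0,0],
  ],
)

```text
time: 27.35
ee_pos: [493.9, -171.4, 292.0]
tcp_rot: [-0.497, 0.498, 0.503, -0.502]
force: [-0.1, 0.5, -1.2]
width: 0.187
```

```bash
python3 -c "
from h import *
st()
snap('side','side12.png')
crop('side12.png','s16.png',200,150,330,330,4)"
```

```text
t 27.35 q [-0.024  0.165 -0.121 -0.    -1.283  0.034] p [ 493.9 -171.4  292. ] F [-0.1  0.5 -1.2] T [ 0.062  0.011 -0.03 ] w 0.187
yaw of jaw axis -179.42 ydown [ 9.e-04 -0.e+00 -1.e+00]
```

View pics/s16.png

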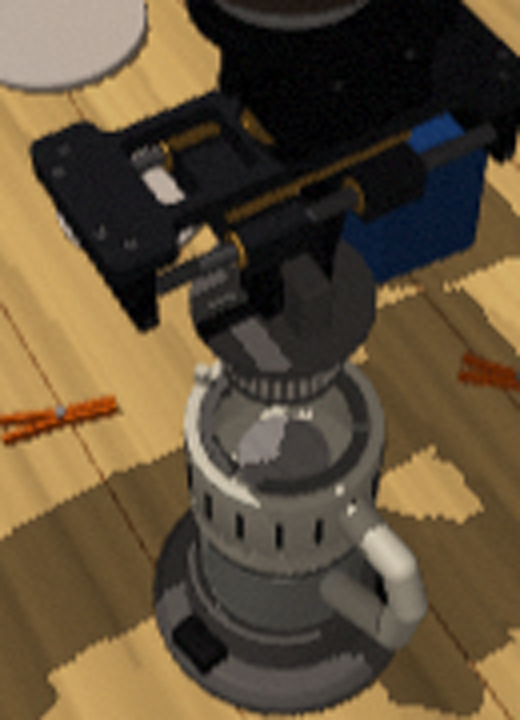

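>>> arm_command(
  targets=[
    [0,0,0,0,5,0,0],
    [0,0,0,0,10,0,0],
    [0,0,0,0,10,0,0],
    [0,0,0,0,10,0,0],
    [0,0,0,0,10,0,0],
    [0,0,0,0,10,0,0],
    [0,0,0,0,10,0,0],
    [0,0,0,0,7,0,0],
  ],
)

```text
time: 28.4
ee_pos: [493.5, -171.4, 290.7]
tcp_rot: [0.698, -0.698, -0.112, 0.113]
force: [-0.2, -0.1, -1.5]
width: 0.178
```

```bash
python3 -c "
from h import *
shift(556,144.5,292)"
```

```text
t 28.4 q [-0.023  0.166 -0.123 -0.    -1.282 -1.227] p [ 493.5 -171.4  290.7] F [-0.2 -0.1 -1.5] T [ 0.058 -0.121 -0.013] w 0.178
yaw of jaw axis 108.33 ydown [-1.1e-03  2.0e-04 -1.0e+00]
tool shift m [ 0.1586 -0.0013  0.2802]
```

>>> arm_command(
  targets=[
    [0.01,0,0.018,0,0,0,0],
    [0.023,0,0.04,0,0,0,0],
    [0.025,0,0.045,0,0,0,0],
    [0.025,0,0.045,0,0,0,0],
    [0.025,0,0.045,0,0,0,0],
    [0.025,0,0.044,0,0,0,0],
    [0.018,0,0.03,0,0,0,0],
    [0.0076,0,0.0132,0,0,0,0],
  ],
)

```text
time: 29.4
ee_pos: [554.8, 146.5, 290.4]
tcp_rot: [-0.698, 0.698, 0.114, -0.115]
force: [-0.2, -1.2, -1.1]
width: 0.179
```

>>> arm_command(
  targets=[
    [0,0.01,0,0,0,0,0],
    [0,0.025,0,0,0,0,0],
    [0,0.03,0,0,0,0,0],
    [0,0.03,0,0,0,0,0],
    [0,0.025,0,0,0,0,0],
    [0,0.02,0,0,0,0,0],
    [0,0.01,0,0,0,0,0],
    [0,0,0,0,0,0,0],
  ],
)

```text
time: 30.4
ee_pos: [554.4, 143.6, 140.7]
tcp_rot: [-0.698, 0.698, 0.113, -0.114]
force: [0.7, 0.5, -1.4]
width: 0.183
```

```bash
python3 -c "
from h import *
shift(556,144.5,64)
snap('side','side13.png')
crop('side13.png','s17.png',170,90,330,230,5)
snap('top','top13.png')
crop('top13.png','t17.png',150,110,290,250,5)"
```

```text
t 30.4 q [ 0.536  0.369 -0.237  0.    -0.966 -1.784] p [554.4 143.6 140.7] F [ 0.7  0.5 -1.4] T [ 0.112 -0.165 -0.012] w 0.183
yaw of jaw axis 108.52 ydown [-1.4e-03 -9.0e-04 -1.0e+00]
tool shift m [0.0019 0.0767 0.0004]
```

View pics/s17.png

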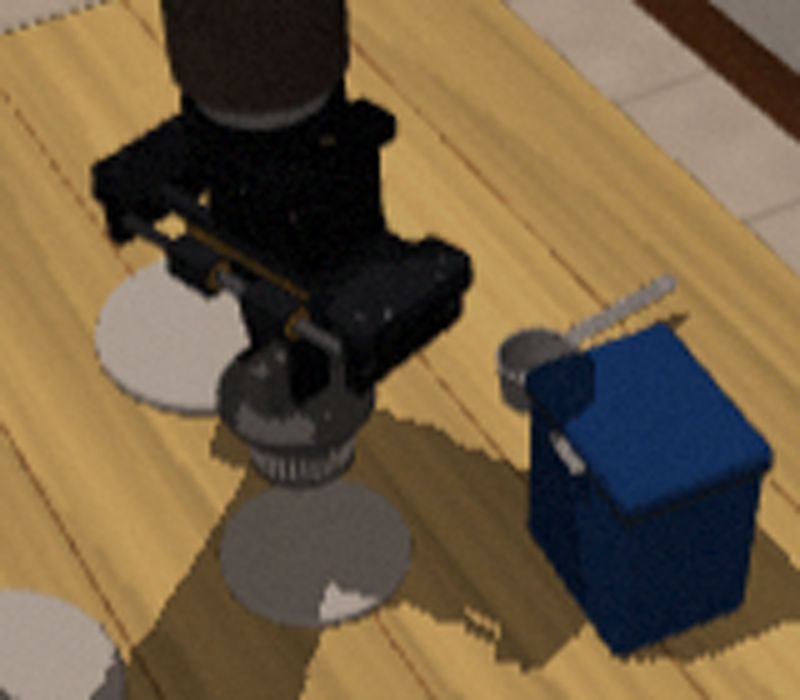

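View pics/t17.png

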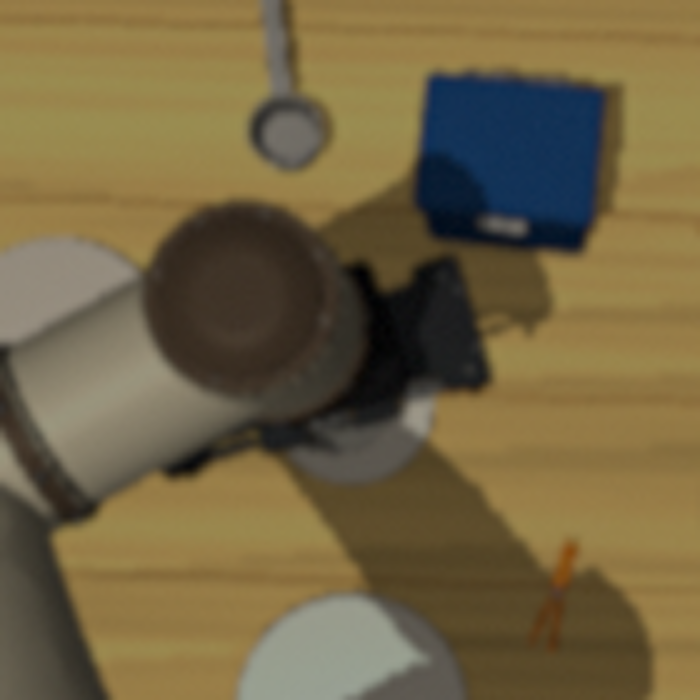

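>>> arm_command(
  targets=[
    [0.001,0.008,0,0,0,0,0],
    [0.001,0.015,0,0,0,0,0],
    [0,0.015,0,0,0,0,0],
    [0,0.013,0,0,0,0,0],
    [0,0.008,0,0,0,0,0],
    [0,0.006,0,0,0,0,0],
    [0,0.004,0,0,0,0,0],
    [0,0,0,0,0,0,0],
  ],
)

```text
time: 31.5
ee_pos: [556.7, 145.3, 72.2]
tcp_rot: [-0.698, 0.698, 0.114, -0.114]
force: [0.0, 0.1, -1.9]
width: 0.182
```

```bash
python3 -c "
from h import *
shift(556,144.5,64)"
```

```text
t 31.5 q [ 0.537  0.452 -0.307  0.    -0.812 -1.783] p [556.7 145.3  72.2] F [ 0.   0.1 -1.9] T [ 0.085 -0.178  0.009] w 0.182
yaw of jaw axis 108.58 ydown [-1.e-04 -1.e-04 -1.e+00]
tool shift m [-0.001   0.0082 -0.0005]
```

>>> arm_command(
  targets=[
    [0,0.001,0,0,0,0,0],
    [0,0.001,0,0,0,0,0],
    [0,0.001,0,0,0,0,0],
    [0,0.001,0,0,0,0,0],
    [0,0.001,0,0,0,0,0],
    [0,0.001,0,0,0,0,0],
    [0,0.001,0,0,0,0,0],
    [0,0,0,0,0,0,0],
  ],
)

```text
time: 32.5
ee_pos: [556.7, 145.3, 65.1]
tcp_rot: [-0.698, 0.698, 0.114, -0.114]
force: [-0.7, -0.1, -2.4]
width: 0.182
```

```bash
python3 -c "
from h import *
st();camera('top');st()
snap('side','side14.png')
crop('side14.png','s18.png',190,140,310,230,6)"
```

```text
t 32.5 q [ 0.537  0.461 -0.313  0.    -0.797 -1.783] p [556.7 145.3  65.1] F [-0.7 -0.1 -2.4] T [ 0.065 -0.082  0.013] w 0.182
yaw of jaw axis 108.58 ydown [-2.e-04 -1.e-04 -1.e+00]
t 32.55 q [ 0.537  0.461 -0.313  0.    -0.797 -1.783] p [556.7 145.3  65.2] F [ 0.8  0.1 -1.9] T [ 0.064 -0.148 -0.026] w 0.181
yaw of jaw axis 108.57 ydown [-1.e-04 -1.e-04 -1.e+00]
```

View pics/s18.png

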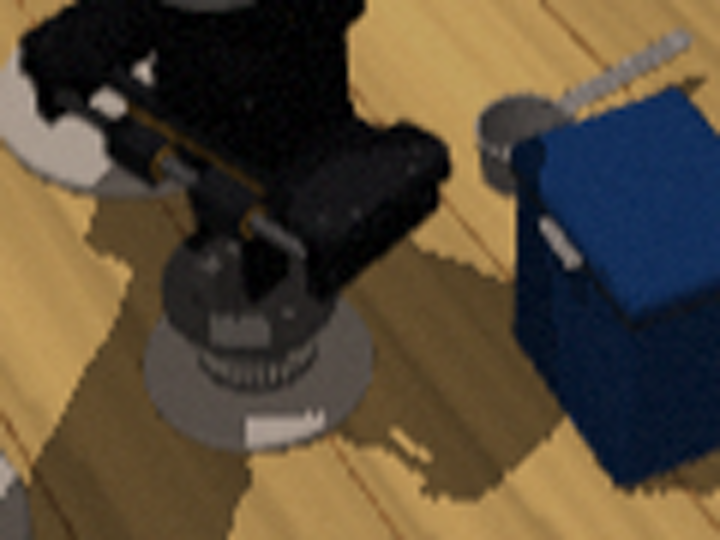

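The filter is nearly on the coaster and well centred, with no contact felt yet. I'll go down in 0.5 mm steps.

>>> arm_command(
  targets=[
    [0,0.0005,0,0,0,0,0],
    [0,0.0005,0,0,0,0,0],
    [0,0.0005,0,0,0,0,0],
    [0,0.0005,0,0,0,0,0],
    [0,0,0,0,0,0,0],
    [0,0,0,0,0,0,0],
    [0,0,0,0,0,0,0],
    [0,0,0,0,0,0,0],
  ],
)

```text
time: 33.6
ee_pos: [556.7, 145.3, 63.3]
tcp_rot: [0.698, -0.698, -0.114, 0.114]
force: [0.3, -0.2, -1.8]
width: 0.179
```

```bash
python3 -c "
from h import *
st();camera('top');st()"
```

```text
t 33.6 q [ 0.537  0.463 -0.315 -0.    -0.792 -1.783] p [556.7 145.3  63.3] F [ 0.3 -0.2 -1.8] T [ 0.04  -0.146 -0.032] w 0.179
yaw of jaw axis 108.58 ydown [ 0.  0. -1.]
t 33.65 q [ 0.537  0.463 -0.315  0.    -0.792 -1.783] p [556.7 145.3  63.3] F [-0.5 -0.  -1.7] T [ 0.101 -0.15   0.019] w 0.181
yaw of jaw axis 108.58 ydown [ 0.  0. -1.]
```

>>> arm_command(
  targets=[
    [0,0.0005,0,0,0,0,0],
    [0,0.0005,0,0,0,0,0],
    [0,0,0,0,0,0,0],
    [0,0,0,0,0,0,0],
    [0,0,0,0,0,0,0],
    [0,0,0,0,0,0,0],
    [0,0,0,0,0,0,0],
    [0,0,0,0,0,0,0],
  ],
)

```text
time: 34.65
ee_pos: [556.7, 145.3, 62.3]
tcp_rot: [-0.698, 0.698, 0.114, -0.114]
force: [0.2, -0.8, -2.1]
width: 0.179
```

```bash
python3 -c "
from h import *
st();camera('top');st()"
```

```text
t 34.65 q [ 0.537  0.465 -0.316  0.    -0.79  -1.783] p [556.7 145.3  62.3] F [ 0.2 -0.8 -2.1] T [ 0.113 -0.155 -0.008] w 0.179
yaw of jaw axis 108.58 ydown [ 0.  0. -1.]
t 34.7 q [ 0.537  0.465 -0.316 -0.    -0.79  -1.783] p [556.7 145.3  62.2] F [ 0.5 -1.1 -1.9] T [ 0.063 -0.12  -0.026] w 0.178
yaw of jaw axis 108.58 ydown [-0.  0. -1.]
```

>>> arm_command(
  targets=[
    [0,0.0004,0,0,0,0,0],
    [0,0.0004,0,0,0,0,0],
    [0,0,0,0,0,0,0],
    [0,0,0,0,0,0,0],
    [0,0,0,0,0,0,0],
    [0,0,0,0,0,0,0],
    [0,0,0,0,0,0,0],
    [0,0,0,0,0,0,0],
  ],
)

```text
time: 35.7
ee_pos: [556.7, 145.3, 61.5]
tcp_rot: [-0.698, 0.698, 0.114, -0.114]
force: [-0.0, -0.7, -1.1]
width: 0.185
```

```bash
python3 -c "
from h import *
st();camera('top');st()"
```

```text
t 35.7 q [ 0.537  0.466 -0.317  0.    -0.788 -1.783] p [556.7 145.3  61.5] F [-0.  -0.7 -1.1] T [ 0.043 -0.138 -0.016] w 0.185
yaw of jaw axis 108.58 ydown [-0. -0. -1.]
t 35.75 q [ 0.537  0.466 -0.317  0.    -0.788 -1.783] p [556.7 145.3  61.4] F [ 0.4 -0.1 -1.2] T [ 0.065 -0.118  0.007] w 0.182
yaw of jaw axis 108.58 ydown [ 0.  0. -1.]
```

>>> arm_command(
  targets=[
    [0,0.0004,0,0,0,0,0],
    [0,0.0004,0,0,0,0,0],
    [0,0,0,0,0,0,0],
    [0,0,0,0,0,0,0],
    [0,0,0,0,0,0,0],
    [0,0,0,0,0,0,0],
    [0,0,0,0,0,0,0],
    [0,0,0,0,0,0,0],
  ],
)

```text
time: 36.75
ee_pos: [556.7, 145.4, 60.9]
tcp_rot: [-0.698, 0.698, 0.114, -0.114]
force: [-1.4, -0.8, 2.7]
width: 0.184
```

```bash
python3 -c "
from h import *
st();camera('top');st()"
```

```text
t 36.75 q [ 0.537  0.466 -0.318  0.    -0.787 -1.783] p [556.7 145.4  60.9] F [-1.4 -0.8  2.7] T [0.063 0.431 0.036] w 0.184
yaw of jaw axis 108.58 ydown [ 1.e-04  0.e+00 -1.e+00]
t 36.8 q [ 0.537  0.466 -0.317  0.    -0.787 -1.783] p [556.8 145.3  60.9] F [-2.1  0.1  3.4] T [ 0.073  0.413 -0.008] w 0.181
yaw of jaw axis 108.58 ydown [ 1.e-04  0.e+00 -1.e+00]
```

>>> arm_command(
  targets=[
    [0,0,0,0,0,0,0.2],
    [0,0,0,0,0,0,0.22],
    [0,0,0,0,0,0,0.24],
    [0,0,0,0,0,0,0.26],
    [0,0,0,0,0,0,0.28],
    [0,0,0,0,0,0,0.32],
    [0,0,0,0,0,0,0.4],
    [0,0,0,0,0,0,0.55],
  ],
)

```text
time: 37.8
ee_pos: [556.6, 145.2, 60.5]
tcp_rot: [-0.698, 0.698, 0.114, -0.114]
force: [-1.1, 0.4, -0.5]
width: 0.44
```

>>> arm_command(
  targets=[
    [0,0,0,0,0,0,0.7],
    [0,0,0,0,0,0,0.8],
    [0,0,0,0,0,0,0.8],
    [0,-0.01,0,0,0,0,0.8],
    [0,-0.015,0,0,0,0,0.8],
    [0,-0.015,0,0,0,0,0.8],
    [0,-0.02,0,0,0,0,0.8],
    [0,-0.02,0,0,0,0,0.8],
  ],
)

```text
time: 38.8
ee_pos: [556.9, 145.4, 142.5]
tcp_rot: [0.698, -0.698, -0.115, 0.114]
force: [-0.0, 0.3, -0.5]
width: 0.801
```

```bash
python3 -c "
from h import *
st()
snap('side','side15.png')
crop('side15.png','s19.png',190,120,310,230,6)"
```

```text
t 38.8 q [ 0.537  0.37  -0.23   0.    -0.969 -1.783] p [556.9 145.4 142.5] F [-0.   0.3 -0.5] T [ 0.068 -0.161  0.014] w 0.801
yaw of jaw axis 108.58 ydown [ 1.3e-03  7.0e-04 -1.0e+00]
```

View pics/s19.png

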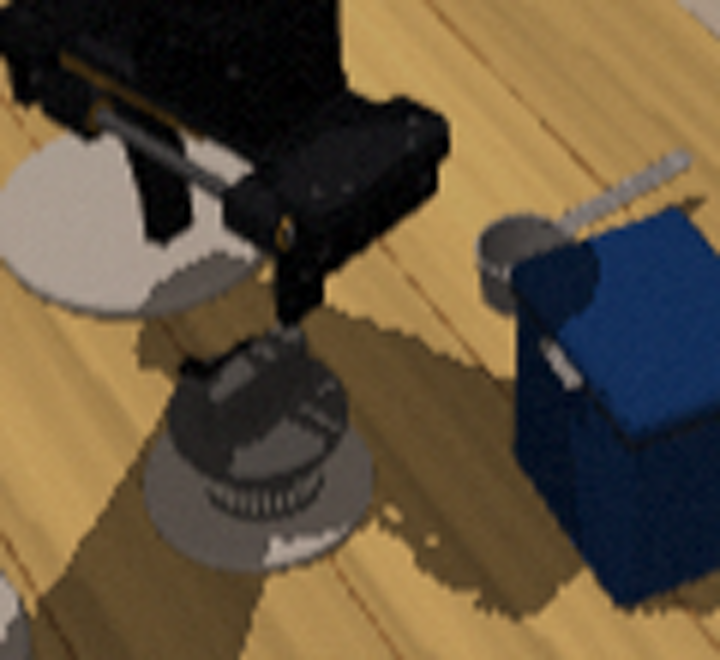

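The filter stands upright on the coaster, with its drum foot around (234,203). Next I'll raise the arm and back off for a clear view.

>>> arm_command(
  targets=[
    [0,-0.02,0,0,0,0,0.8],
    [0,-0.03,0,0,0,0,0.8],
    [0,-0.03,0,0,0,0,0.8],
    [0,-0.03,0,0,0,0,0.8],
    [0,0,0.04,0,0,0,0.8],
    [0,0,0.05,0,0,0,0.8],
    [0,0,0.05,0,0,0,0.8],
    [0,0,0.04,0,0,0,0.8],
  ],
)

```text
time: 39.85
ee_pos: [498.6, 317.5, 251.3]
tcp_rot: [0.698, -0.698, -0.115, 0.114]
force: [0.6, -0.0, -0.5]
width: 0.801
```

>>> arm_command(
  targets=[
    [0,0,0.03,0,0,0,0.8],
    [0,0,0.03,0,0,0,0.8],
    [0,0,0,0,0,0,0.8],
    [0,0,0,0,0,0,0.8],
    [0,0,0,0,0,0,0.8],
    [0,0,0,0,0,0,0.8],
    [0,0,0,0,0,0,0.8],
    [0,0,0,0,0,0,0.8],
  ],
)

```text
time: 40.85
ee_pos: [480.4, 372.6, 250.7]
tcp_rot: [0.698, -0.698, -0.114, 0.114]
force: [0.6, 0.6, 0.5]
width: 0.798
```

```bash
python3 -c "
from h import *
st()
snap('side','side16.png')
crop('side16.png','s20.png',190,150,345,335,4)
snap('top','top16.png')
crop('top16.png','t20.png',190,110,360,260,4)
a=cv2.imread('pics/side0.png')[225:330,230:315];b=cv2.imread('pics/side16.png')[225:330,230:315];cv2.imwrite('pics/ab2.png',cv2.resize(np.hstack([a,b]),None,fx=4.5,fy=4.5,interpolation=2))"
```

```text
t 40.85 q [ 0.926  0.338  0.009  0.    -1.242 -2.173] p [480.4 372.6 250.7] F [0.6 0.6 0.5] T [ 0.055 -0.13  -0.052] w 0.798
yaw of jaw axis 108.56 ydown [ 1.e-04  1.e-04 -1.e+00]
```

View pics/s20.png

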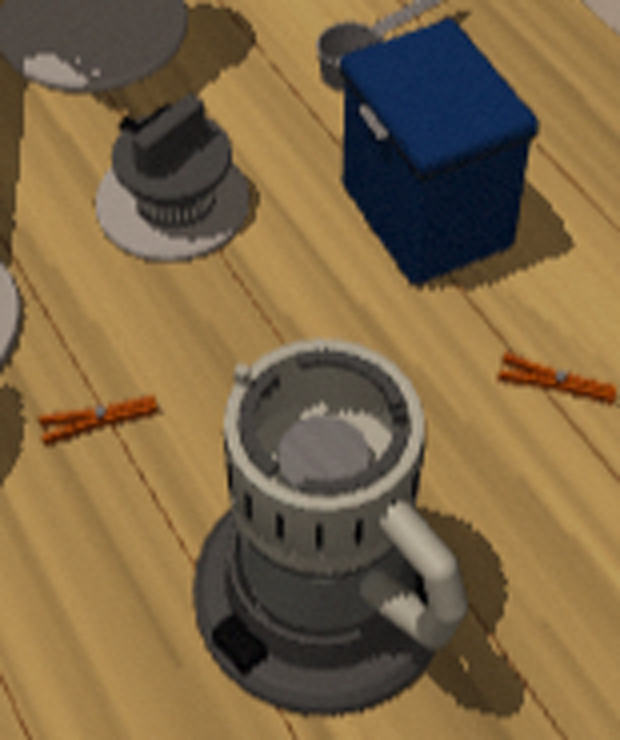

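View pics/t20.png

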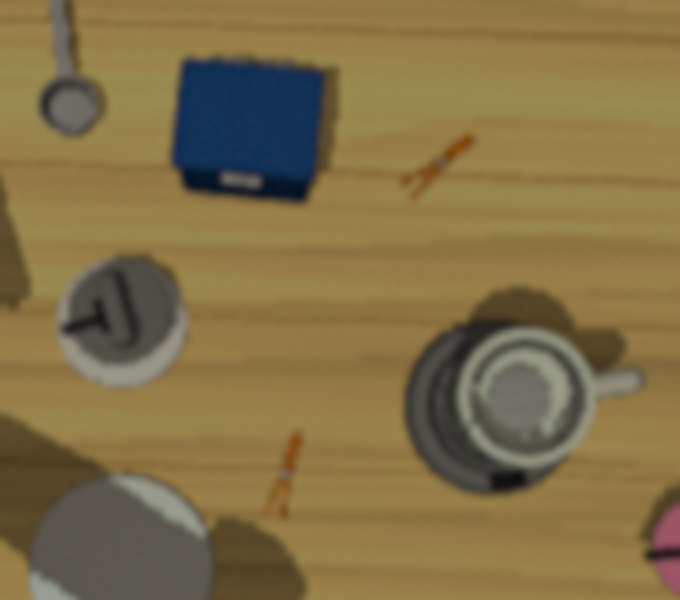

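View pics/ab2.png

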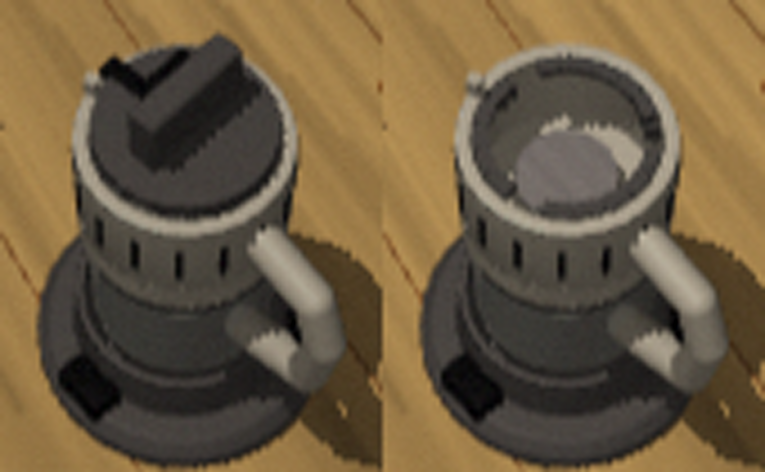

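```bash
python3 -c "
from h import *
c=load('top16.png'); P=lambda x,y,z:onplane(c,(x+.5)/4-.5+190,(y+.5)/4-.5+110,z)
print('disc',P(125,309,56),'coaster x from left/right', P(58,322,8),P(188,322,8),P(122,388,8))
d=load('side16.png'); Q=lambda x,y,z:onplane(d,(x+.5)/4-.5+190,(y+.5)/4-.5+150,z)
print('disc side',Q(113,155,56),Q(232,155,56),'coaster',Q(96,208,8),Q(253,208,8))
job_done()"
```

```text
disc [562.87389749 138.79329464  56.        ] coaster x from left/right [555.13668    199.60315259   8.        ] [558.29082634  89.90603692   8.        ] [501.01463278 143.42542866   8.        ]
disc side [523.20781668 160.12670165  56.        ] [594.45889534 118.07446612  56.        ] coaster [505.66076834 162.24428251   8.        ] [602.50444918 105.23870093   8.        ]
the job is handed in; nothing more can be done
```

I took the filter unit off the vac, stood it on the 110 mm coaster, let go and handed the job in at about 41 s of the 67 s allowed. The job-done call gives no verdict, so what follows is from my own readings and pictures.

- **Unlocking:** I squeezed the button, with the jaws closing to about 16 mm, and turned the unit anticlockwise. It came up against its stop at 74.2°, where the torque rose to about 0.4 Nm. I backed off 0.5° and lifted.
- **Lift:** The torque fell to zero within the first few millimetres of lift. The unit then came free with only small forces.
- **Placing:** The unit touched the coaster with about 5 N. It stands upright, about 6–8 mm from the coaster's centre; the limit is 25 mm.
- **Vac and bystanders:** The before and after pictures show no visible turn or lift of the vac. By eye, the tin, scoop and clothespins are where they were. The arm stood well clear and touched nothing at the end.

Two readings were less certain:
- **Turning torque:** For most of the turn the torque reading showed much less than the 0.2 Nm expected. I identified the stop from the clear rise near the end. That 0.4 Nm peak equals the vac's holding friction, so a turn too small to see in the pictures is possible.
- **Camera agreement:** The two cameras disagreed by about 2–4 mm on positions, which is small against the placing tolerance.

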